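Gauge the rail carriers and load the optical rail

TASK

Check the post bore of every rail carrier in the row with the plug gauge, from left to right: without forcing it, let the held gauge down the bore until its shoulder sits on the collar or it stops short. Seat the carriers that pass astride the optical rail and stand those that do not upright in the red reject tray. Put the gauge back in its stand, plug down, and lock the bayonet cover over it: lugs down the entry slots, then twist it counterclockwise until they drop into the notches; leave everything else where it is.

Things in the scene. Friction and masses are not known exactly. Their poses are not given: they have to be found in the camera images.
- carrier_1a: rail carrier, at the leftmost place of the row (largest y): silver saddle with a round black collar, 64 (x, across) x 56 (y, along) x 60 mm high, 0.18 to 0.29 kg; origin centre of underside. Collar: 40 mm diameter, z 26 to 60 mm, best gripped across x; thumbscrew sticks out 32 mm toward +y at z = 40 mm. All eight carriers look alike. Absent ones have no pose.
- carrier_1b: carrier like carrier_1a; one of these two is present at the leftmost place. All: under the web (top at z = 26 mm, 12 mm thick) two skirts, 14 mm deep, leave a channel 42 mm wide along y. The bore runs down the collar's axis, 22.8 mm wide at the mouth (z = 60 mm). Good: that width right through. Bad: only for 14 mm, then 15 mm wide. Letters a, b do not tell which.
- carrier_2a: carrier like carrier_1a, at the second place from the left
- carrier_2b: carrier like carrier_1a; one of 2a and 2b is present, at the second place from the left
- carrier_3a: carrier like carrier_1a, at the third place from the left
- carrier_3b: carrier like carrier_1a; one of 3a and 3b is present, at the third place from the left
- carrier_4a: carrier like carrier_1a, at the rightmost place of the row
- carrier_4b: carrier like carrier_1a; at most one of 4a and 4b is present, at the rightmost place of the row
- gauge: go plug gauge, 106 mm, 0.18 kg, upright in its stand; origin: tip of the plug, z toward the handle. Steel plug 20 mm diameter (nose tapers to 13 over 6 mm), z 0 to 50; shoulder 30 mm diameter to z 56; round 18 mm handle with green band, z 56 to 106 mm. Home in a good carrier its tip is at carrier z = 10 mm; in a bad one it stops about 14 mm inside the mouth, under a press of 2 to 10 N.
- stand: gauge stand, fixed; origin: centre of underside. Blue pedestal 42 mm diameter, top z = 56 mm, 26 mm hole 50 mm deep; gauge home: tip at z = 6 mm. Round it a silver collar, 82 mm outside, 62 inside, 36 mm high, with entry slots (15 mm wide, open at the top, floor z = 18) at its +x and -x; from each a track under a lip (underside z = 30) runs 45 deg counterclockwise to a notch, floor z = 12.
- cover: grey bell-shaped bayonet cover for the gauge, loose, upright on the worktop; 55 mm diameter, 142 mm high, 49 mm inside, 0.16 kg; origin: centre of its rim, z up. Black bar grip on top along its x, 48 x 16 mm, z 114 to 142. Lugs at +x and -x near the rim, 8 mm wide, z 2 to 10 mm, out to 38 mm radius. Resting on a track its origin is at stand z = 16, locked in the notches at z = 10 mm.
- rail: optical rail screwed down: silver bar 36 mm wide, 320 mm long (y), top at z = 30 mm; foot 52 mm wide, 8 mm high. Origin: centre of the underside. A carrier seated astride it has its x along the rail's x (either way round), its web on the bar and its origin 16 mm above the rail's; keep it within 130 mm of the rail's middle. Four fit about 66 mm apart.
- reject_tray: dark red open tray, fixed, outside 100 x 290 x 28 mm (x, y, z), wall 4 mm, floor about 4 mm thick. Origin: centre of the underside. Four carriers fit upright in one row along y, 68 mm apart, their x along the tray's x.
- window_cap: bystander: round window cap, 61 mm diameter, 13 mm high; origin under its centre
- tape_roll: bystander: roll of masking tape, 59 mm diameter, 18 mm high; origin under its centre
- kf_ring: bystander: vacuum centring ring, 41 mm diameter, 14 mm high; origin under its centre
- swab_box: bystander: box of swabs, 90 x 45 x 22 mm; origin under its centre
- feedthrough: bystander, not always there: silver and gold feedthrough standing on end, 24 mm diameter, 96 mm high; origin under its centre
Things that resemble listed ones, but are neither listed nor needed, are in the scene too. What is shaped like the stand but yellow is not meant.

How it is judged (in metres and radians):
On the way, in this order (a step that is already met when the one before it is completed fails the run):
1. the gauge is tried in the first (leftmost) carrier of the row: down to its shoulder if the bore is good, or lightly pressed on the step 14 mm inside if it is not (((x of gauge in the frame of carrier_1a between -0.005 and 0.005 m and y of gauge in the frame of carrier_1a between -0.005 and 0.005 m and angle between the z axis of gauge and the z axis of carrier_1a, either way round below 0.15 rad and z of gauge in the frame of carrier_1a below 0.015 m) or (x of gauge in the frame of carrier_1b between -0.005 and 0.005 m and y of gauge in the frame of carrier_1b between -0.005 and 0.005 m and angle between the z axis of gauge and the z axis of carrier_1b, either way round below 0.15 rad and z of gauge in the frame of carrier_1b below 0.051 m and contact force between gauge and carrier_1b above 1 N))), for 0.1 s.
2. the gauge is tried in the second carrier of the row: down to its shoulder if the bore is good, or lightly pressed on the step 14 mm inside if it is not (((x of gauge in the frame of carrier_2a between -0.005 and 0.005 m and y of gauge in the frame of carrier_2a between -0.005 and 0.005 m and angle between the z axis of gauge and the z axis of carrier_2a, either way round below 0.15 rad and z of gauge in the frame of carrier_2a below 0.051 m and contact force between gauge and carrier_2a above 1 N) or (x of gauge in the frame of carrier_2b between -0.005 and 0.005 m and y of gauge in the frame of carrier_2b between -0.005 and 0.005 m and angle between the z axis of gauge and the z axis of carrier_2b, either way round below 0.15 rad and z of gauge in the frame of carrier_2b below 0.015 m))), for 0.1 s.
3. the gauge is tried in the third carrier of the row: down to its shoulder if the bore is good, or lightly pressed on the step 14 mm inside if it is not (((x of gauge in the frame of carrier_3a between -0.005 and 0.005 m and y of gauge in the frame of carrier_3a between -0.005 and 0.005 m and angle between the z axis of gauge and the z axis of carrier_3a, either way round below 0.15 rad and z of gauge in the frame of carrier_3a below 0.015 m) or (x of gauge in the frame of carrier_3b between -0.005 and 0.005 m and y of gauge in the frame of carrier_3b between -0.005 and 0.005 m and angle between the z axis of gauge and the z axis of carrier_3b, either way round below 0.15 rad and z of gauge in the frame of carrier_3b below 0.051 m and contact force between gauge and carrier_3b above 1 N))), for 0.1 s.
4. the gauge is tried in the last (rightmost) carrier of the row: down to its shoulder if the bore is good, or lightly pressed on the step 14 mm inside if it is not (((x of gauge in the frame of carrier_4a between -0.005 and 0.005 m and y of gauge in the frame of carrier_4a between -0.005 and 0.005 m and angle between the z axis of gauge and the z axis of carrier_4a, either way round below 0.15 rad and z of gauge in the frame of carrier_4a below 0.051 m and contact force between gauge and carrier_4a above 1 N) or (x of gauge in the frame of carrier_4b between -0.005 and 0.005 m and y of gauge in the frame of carrier_4b between -0.005 and 0.005 m and angle between the z axis of gauge and the z axis of carrier_4b, either way round below 0.15 rad and z of gauge in the frame of carrier_4b below 0.015 m))), for 0.1 s.
At the end, for the whole second after the job is handed in: Good carriers seated astride the rail (centred to 6 mm, square to 0.2, level to 0.08 rad, height to 4 mm), bad ones upright on the tray floor, gauge plug down in its stand (to 6 mm), cover over it with lugs in the notches (z within 4 mm, 45 deg on to about 10 deg); all at rest (x of carrier_1a in the frame of rail between -0.006 and 0.006 m and y of carrier_1a in the frame of rail between -0.14 and 0.14 m and z of carrier_1a in the frame of rail between 0.012 and 0.02 m and angle between the x axis of each of carrier_1a, carrier_2b, carrier_3a, carrier_4b and the x axis of rail, either way round below 0.2 rad and angle between each of carrier_1a, carrier_2b, carrier_3a, carrier_4b's own z axis and vertical below 0.08 rad and linear speed of each of carrier_1a, carrier_1b, carrier_2a, carrier_2b, carrier_3a, carrier_3b, carrier_4a, carrier_4b, gauge, cover below 0.02 m/s and x of carrier_1b in the frame of reject_tray between -0.05 and 0.05 m and y of carrier_1b in the frame of reject_tray between -0.14 and 0.14 m and z of carrier_1b in the frame of reject_tray between -0.005 and 0.012 m and angle between each of carrier_1b, carrier_2a, carrier_3b, carrier_4a, cover's own z axis and vertical below 0.1 rad and x of carrier_2a in the frame of reject_tray between -0.05 and 0.05 m and y of carrier_2a in the frame of reject_tray between -0.14 and 0.14 m and z of carrier_2a in the frame of reject_tray between -0.005 and 0.012 m and x of carrier_2b in the frame of rail between -0.006 and 0.006 m and y of carrier_2b in the frame of rail between -0.14 and 0.14 m and z of carrier_2b in the frame of rail between 0.012 and 0.02 m and x of carrier_3a in the frame of rail between -0.006 and 0.006 m and y of carrier_3a in the frame of rail between -0.14 and 0.14 m and z of carrier_3a in the frame of rail between 0.012 and 0.02 m and x of carrier_3b in the frame of reject_tray between -0.05 and 0.05 m and y of carrier_3b in the frame of reject_tray between -0.14 and 0.14 m and z of carrier_3b in the frame of reject_tray between -0.005 and 0.012 m and x of carrier_4a in the frame of reject_tray between -0.05 and 0.05 m and y of carrier_4a in the frame of reject_tray between -0.14 and 0.14 m and z of carrier_4a in the frame of reject_tray between -0.005 and 0.012 m and x of carrier_4b in the frame of rail between -0.006 and 0.006 m and y of carrier_4b in the frame of rail between -0.14 and 0.14 m and z of carrier_4b in the frame of rail between 0.012 and 0.02 m and horizontal distance between gauge and stand below 0.008 m and height (world z) of gauge below 0.012 m and angle between gauge's own z axis and vertical below 0.15 rad and z of cover in the frame of stand between 0.006 and 0.0135 m and angle between the x axis of cover and the x axis of stand, either way round between 0.6 and 0.97 rad and horizontal distance between cover and stand below 0.007 m); the robot touches nothing.
It fails at once if a bystander (window cap, tape roll, centring ring, swab box, feedthrough) is moved more than 25 mm (distance of any of window_cap, tape_roll, kf_ring, swab_box, feedthrough from where it was at the start of the episode above 0.025 m).
It fails at once if the gauge is forced into a carrier (more than 50 N) (contact force between gauge and carrier_1a above 50 N or contact force between gauge and carrier_1b above 50 N or contact force between gauge and carrier_2a above 50 N or contact force between gauge and carrier_2b above 50 N or contact force between gauge and carrier_3a above 50 N or contact force between gauge and carrier_3b above 50 N or contact force between gauge and carrier_4a above 50 N or contact force between gauge and carrier_4b above 50 N).
Of carrier_1a, carrier_1b only 1 to 1 are there at a start; the rules pass over those that are not, and their reading is None.
Of carrier_2a, carrier_2b only 1 to 1 are there at a start; the rules pass over those that are not, and their reading is None.
Of carrier_3a, carrier_3b only 1 to 1 are there at a start; the rules pass over those that are not, and their reading is None.
Of carrier_4a, carrier_4b, feedthrough only 1 to 1 are there at a start; the rules pass over those that are not, and their reading is None.
At some moment in a run one of carrier_1a, carrier_1b, carrier_2a, carrier_2b, carrier_3a, carrier_3b, carrier_4a, carrier_4b may be knocked a few centimetres aside while the robot is not near it.
It also fails if it takes over 210 s, if anything falls off the work surface, if the arm or the gripper's body presses on something with over 40 N, if the wrist force passes 120 N, or if a joint passes its speed limit or range.

ROBOT

A 7-joint arm with a two-finger parallel gripper is mounted at the origin on a cart in front of the work surface, level with it; the furniture and walls round the work are solid. World frame = base frame: x ahead of the robot, y to its left, z up, the work surface at z = 0. Lengths are in mm, angles in rad, forces in N, time in s.
With the tool pointing down it reaches from about 400 to 875 mm from the base axis. Payload 4.4 kg.
Tool frame: the origin (TCP) lies midway between the tips of the shut fingers; the grasp point (between the pads) lies 19 mm behind it; z points along the fingers, y is the line along which they close (so a half turn about z gives the same grasp; the last joint's range is limited). The gripper opens to 85 mm and grips with 20 to 120 N. Pads are 22 mm wide; open, the fingers measure 114 mm over their backs; the gripper's body (76 mm by 85 mm) begins 54 mm behind the grasp point. The pads swing forward as they close: fully open they stand 13 mm farther back than shut.
Start: joints at [1.277, 0.628, 0.038, 1.517, -0.027, 0.996, -0.02], TCP at [146.82, -633.215, 231.313] pointing down, gripper open.
Joint ranges: [-3.06, 3.06], [-0.37, 2.12], [-1.25, 1.32], [0.18, 2.47], [-1.1, 4.24], [0.23, 1.98], [-2.94, 2.94]. Speed limits (rad/s): [2.57, 2.57, 3.14, 3.14, 3.14, 3.14, 3.14].

INTERFACE

Orientations are given as [roll, pitch, yaw] about the fixed x, y, z axes, in that order (R = Rz(yaw) Ry(pitch) Rx(roll)).
In Python, from cell import read_state, get_image, finish_job gives the robot as it stands.
- The arm moves only by the tool send_rows, never from a script. Its argument "series" is a list of rows, each an object of numbers: "ax", "ay", "az": the turn, a rotation vector about the tool's x, y, z in rad; "dx", "dy", "dz": the shift along the tool's x, y, z in cm; "hand": the closure, from 0 (fully open) to 1 (shut). In form: [{"ax": .., "ay": .., "az": .., "dx": .., "dy": .., "dz": .., "hand": ..}, ...]. A call has 1 to 10 rows; each row is the pose to reach, as a shift and turn from the pose commanded when the call began, along the tool's axes at that moment; what a row does not reach only later rows make up. A row lasts 1/10 s, in which the tool goes at most 50 mm and 8.59 degrees, less where a joint would pass 70% of its speed; a pose out of reach is approached as far as the arm can. A call with a gripper value outside its range is refused whole. The fingers move at their own pace and stop on an object; the grip force is fixed at half the most. Time passes only in rows, so rows that repeat a pose let the fingers close. It gives the time, the measured TCP pose, the force, the opening and the grip force at its end, in the units of the state.
- read_state(): the state, without advancing time (a new reading comes with each control period).
- get_image(name): name is "side" or "top"; returns a dict with "pixels" (400x640x3 uint8, red, green, blue), "mtx" (3x3 intrinsics, pixels), "k1" (the pictures are not rectified: a ray, as slopes to the right and down, at radius r is drawn at 1 + k1 r^2 times it, then the intrinsics apply), "R" (3x3) and "t" (3): a world point X has camera coordinates R X + t. Camera axes: x right, y down, z forward; pixel columns grow to the right and rows downward; lengths in mm; the calibration is good to about 2 mm. A picture is of the moment at which its call begins. There is no depth.
- finish_job(): hands the job in; it is judged then, once.
The state is a dict: "clock": time; "qpos": joint angles; "qd": joint speeds; "tau": joint torques, N m; "eef_pos": TCP position; "tool_rot": TCP orientation; "force": force on the tool from outside, world axes, zero at the start; "torque": the same for the moment, N m; "width": finger opening in mm; "gripper_force": force on a finger pad.
Only numpy, scipy, OpenCV 4.12 (cv2) and the standard library are available. Lean on these libraries where they do the work, as an engineer would, in place of code of your own. Each camera call takes 0.05 s, during which the arm holds its last target. There are 200 camera calls.

## Working session

There is one attempt and no reset: what is moved stays moved. The work goes in short steps, Python scripts to look and compute and a tool call to move; the robot and the scene stay as the last step left them, time stands still between calls to the robot, and variables do not carry over. Pictures are saved under pics/ and viewed, at most 14 in all, crops included, and the job is handed in when it is done.

Besides the shell and the picture viewer there is one more tool, called after ">>>" as name(argument=value, ...), one argument or row to a line, values as JSON. send_rows: Moves the arm, as the interface text tells. Its arguments: {"type":"object","properties":{"series":{"type":"array","items":{"type":"object","properties":{"ax":{"type":"number"},"ay":{"type":"number"},"az":{"type":"number"},"dx":{"type":"number"},"dy":{"type":"number"},"dz":{"type":"number"},"hand":{"type":"number"}}}}},"required":["series"]}

```bash
ls; mkdir -p pics
cat > h.py <<'E'
import numpy as np, cv2
from cell import read_state,get_image,finish_job
def snap(n,f=None):
    g=get_image(n)
    for k in("mtx","R","t"): g[k]=np.array(g[k],float)
    g["t"]=g["t"].reshape(3)
    if f: cv2.imwrite("pics/"+f,cv2.cvtColor(np.array(g["pixels"]),cv2.COLOR_RGB2BGR))
    return g
def ray(g,u,v):
    p=np.linalg.solve(g["mtx"],[u,v,1.])[:2]; s=p.copy()
    for _ in range(30): s=p/(1+g["k1"]*(s@s))
    return -g["R"].T@g["t"], g["R"].T@np.array([s[0],s[1],1])
def onz(g,u,v,z):
    c,d=ray(g,u,v); return c+d*(z-c[2])/d[2]
def proj(g,X):
    c=g["R"]@np.array(X,float)+g["t"]; s=c[:2]/c[2]; s=s*(1+g["k1"]*(s@s))
    return (g["mtx"]@[s[0],s[1],1])[:2]
def tri(g1,p1,g2,p2):
    c1,d1=ray(g1,*p1);c2,d2=ray(g2,*p2)
    a=np.linalg.lstsq(np.stack([d1,-d2],1),c2-c1,rcond=None)[0]
    A=c1+a[0]*d1;B=c2+a[1]*d2
    return (A+B)/2,np.linalg.norm(A-B)
E
python3 - <<'E'
from h import *
import pickle
a=snap("top","t0.png");b=snap("side","s0.png")
pickle.dump((a,b),open("g0.pkl","wb"))
for g in(a,b): print(g["mtx"].tolist(),g["k1"],-g["R"].T@g["t"],g["R"].round(3).tolist())
print(read_state())
E
```

```text
pics
[[433.2814222889514, 0.0, 316.29471703318245], [0.0, 433.2814222889514, 193.5492161896895], [0.0, 0.0, 1.0]] 0.03990525422260122 [ 338.03862804    4.63545484 1243.97346295] [[-0.003, -1.0, 0.0], [-0.989, 0.003, -0.146], [0.146, -0.001, -0.989]]
[[423.6438378947067, 0.0, 322.1870170999535], [0.0, 423.6438378947067, 193.9117922063432], [0.0, 0.0, 1.0]] -0.016581361836601867 [-78.45490239 873.9316079  688.19972673] [[-0.823, -0.567, 0.002], [-0.29, 0.417, -0.861], [0.488, -0.71, -0.508]]
{'clock': 0.1, 'qpos': array([ 1.27717994,  0.62925486,  0.03842364,  1.51826726, -0.02695672,
        0.99627684, -0.02000051]), 'qd': array([ 0.00045112, -0.00323359, -0.00051505, -0.00410513, -0.00024912,
       -0.00134926, -0.00014063]), 'tau': array([ 2.81938999e-03, -5.64529824e+01,  1.22990303e+00, -1.93972528e+01,
        1.11767859e-02,  5.44127353e-03,  3.34893423e-05]), 'eef_pos': array([ 146.70801714, -632.66057441,  230.48009661]), 'tool_rot': array([-3.13990424e+00,  4.07509064e-05,  2.27856562e-01]), 'force': array([-0.4543312 , -0.10971937, -0.1600816 ]), 'torque': array([-0.00175306, -0.0019891 ,  0.02995828]), 'gripper_force': 0.0, 'width': 85.2857846934033}
```

View pics/t0.png

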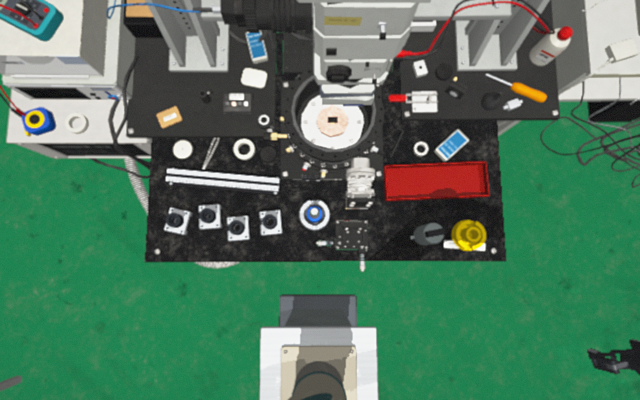

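View pics/s0.png

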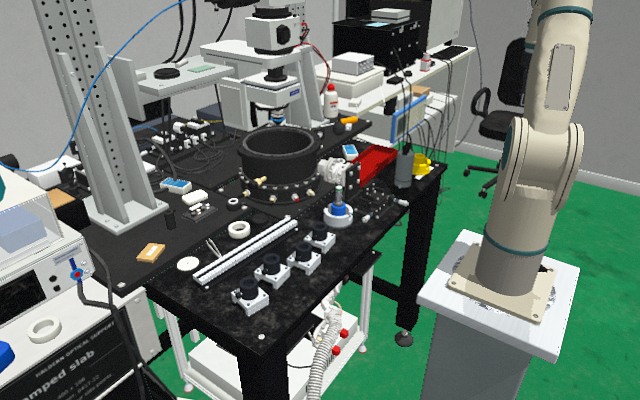

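The top view shows four carriers at (177,220), (208,216), (237,228) and (270,222). The blue and silver stand with the gauge is at (314,213), the rail at (222,180), the red tray at (436,181), the grey cover at (428,234) and the yellow decoy stand at (470,234). The side view agrees, with carriers at (250,290) to (320,235) and the gauge at (338,205). I'll enlarge both.

Run:
```python
from h import *
a=cv2.imread("pics/t0.png");b=cv2.imread("pics/s0.png")
c1=cv2.resize(a[160:260,150:350],None,fx=4,fy=4,interpolation=cv2.INTER_CUBIC)
cv2.imwrite("pics/c1.png",c1)
c2=cv2.resize(b[170:320,190:390],None,fx=4,fy=4,interpolation=cv2.INTER_CUBIC)
cv2.imwrite("pics/c2.png",c2)
x=cv2.resize(a[155:260,340:500],(640,420),interpolation=cv2.INTER_CUBIC)
cv2.imwrite("pics/c3.png",x)
```

```text
(no output)
```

View pics/c1.png

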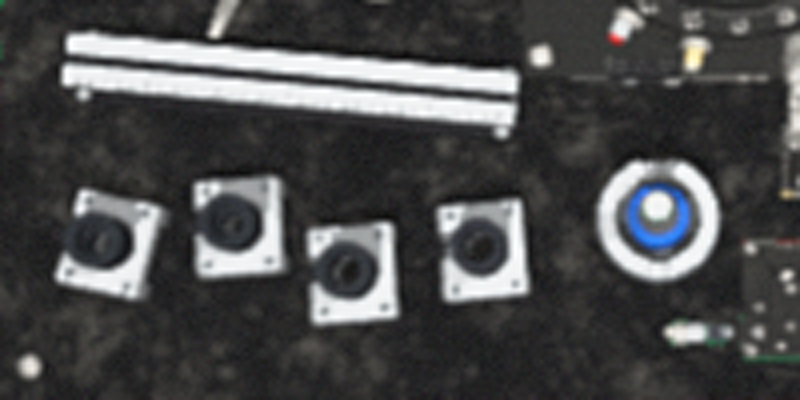

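View pics/c2.png

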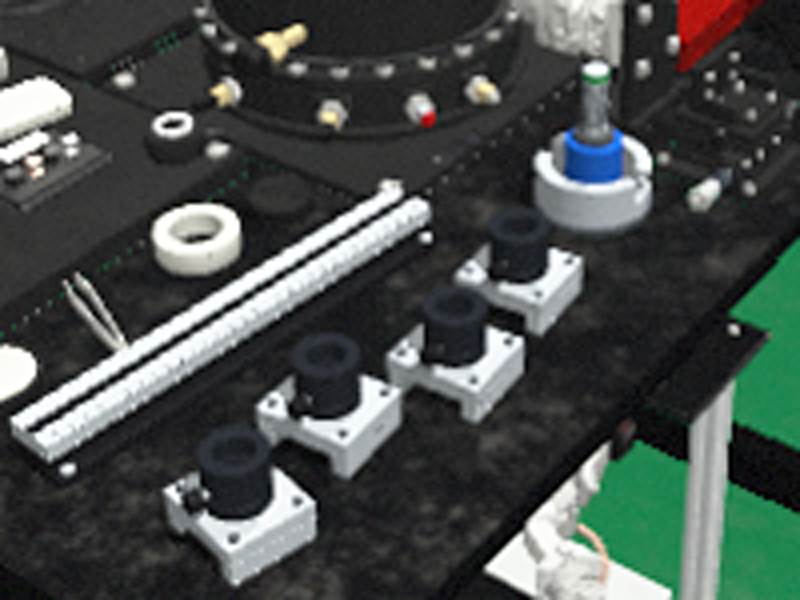

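View pics/c3.png

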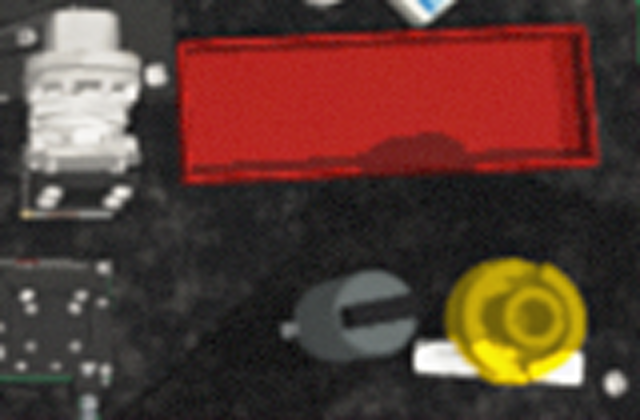

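Enlarged: the carrier bores are at about (100,240), (232,222), (347,270) and (480,247) in crop c1. The blue stand with the gauge is at (658,217) with a slot at the top, toward +x. The cover's bar grip is at (378,310) in c3, and one lug shows at (289,328). The blue stand and grey cover are the ones meant; the yellow one is the decoy. I'll make one contrast-stretched mosaic to pick exact points.

```bash
cat > mos.py <<'E'
from h import *
def tile(im,cx,cy,half,st=True,size=200):
    s=size/(2*half)
    M=np.array([[s,0,size/2-s*cx],[0,s,size/2-s*cy]])  # pixel centre convention: tile = s*(u-cx)+size/2
    o=cv2.warpAffine(im,M,(size,size),flags=cv2.INTER_CUBIC).astype(float)
    if st: o=255*np.clip(o/255/0.45,0,1)**0.6
    o=o.astype(np.uint8)
    for k in range(0,size,size//4): cv2.line(o,(k,0),(k,5),(0,255,255),1); cv2.line(o,(0,k),(5,k),(0,255,255),1)
    return o
E
python3 - <<'E'
from mos import *
a=cv2.imread("pics/t0.png");b=cv2.imread("pics/s0.png")
T=[(175,220),(208,216),(237,228),(270,222)];S=[(249,286),(272,262),(304,250),(320,230)]
r1=np.hstack([tile(a,*p,12.5) for p in T]);r2=np.hstack([tile(b,*p,12.5) for p in S])
r3=np.hstack([tile(a,314,214,20,False),tile(b,339,205,25,False),tile(a,428,234,20,False),tile(b,402,170,25,False)])
cv2.imwrite("pics/m1.png",np.vstack([r1,r2,r3]))
E
```

```text
(no output)
```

View pics/m1.png

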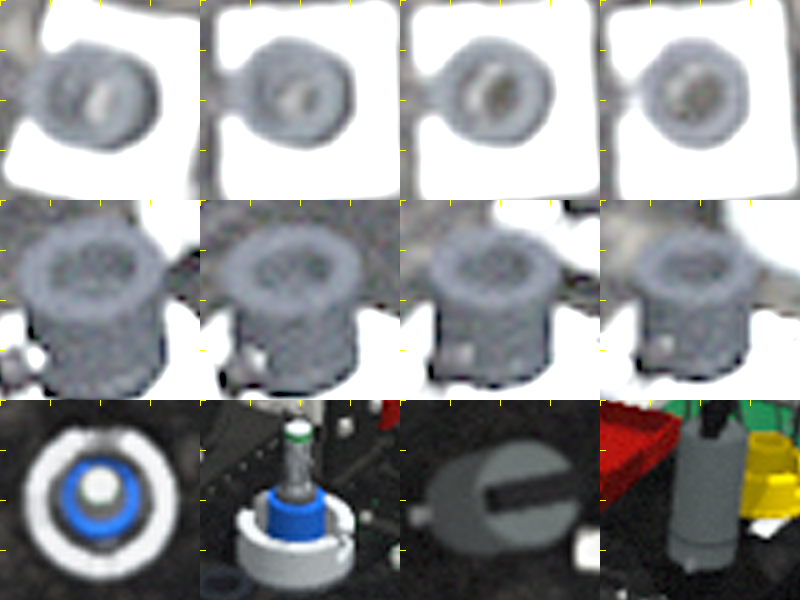

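```bash
cat > m.py <<'E'
from h import *
import pickle
a,b=pickle.load(open("g0.pkl","rb"))
S=[(249,286),(272,262),(304,250),(320,230)]
e=[(92,66),(92,68),(95,66),(94,63)]
P=[onz(b,s[0]+(q[0]-100)/8,s[1]+(q[1]-100)/8,60) for s,q in zip(S,e)]
C=[[(82,188),(165,210),(138,298),(57,282)],[(193,182),(280,176),(287,272),(197,278)],[(307,228),(392,222),(400,318),(312,325)],[(437,205),(521,200),(528,297),(444,302)]]
T=[(175,220),(208,216),(237,228),(270,222)]
cv=lambda X,Y,z,ox=150,oy=160:onz(a,ox+(X+.5)/4-.5,oy+(Y+.5)/4-.5,z)
for c,p,t in zip(C,P,T):
    q=[cv(*k,26)[:2] for k in c]
    ey=(q[0]-q[1])+(q[3]-q[2]); ex=(q[0]-q[3])+(q[1]-q[2])   # carrier +y , +x
    yaw=(np.arctan2(ex[1],ex[0])+np.arctan2(-ey[0],ey[1]))/2
    R=np.array([[np.cos(yaw),-np.sin(yaw)],[np.sin(yaw),np.cos(yaw)]])
    print("side",p[:2].round(1),"plate TL",(q[0]-R@[32,28]).round(1),"yaw",yaw.round(3),"top tile",((proj(a,p)-t)*8+100).round(0))
# stand etc
tt=lambda X,Y,cx,cy,s:(cx+(X-100)/s,cy+(Y-100)/s)
print("stand collar top z36",onz(a,*tt(101,100,314,214,5),36),"blue z56",onz(a,*tt(100,96,314,214,5),56),"gauge top z112",onz(a,*tt(99,86,314,214,5),112),onz(b,*tt(98,28,339,205,4),112))
print("slot",onz(a,*tt(104,35,314,214,5),27)," far",onz(a,*tt(107,148,314,214,5),30))
print("cover disc z114",onz(a,*tt(125,93,428,234,5),114),"bar ends z142",onz(a,*tt(88,98,428,234,5),142),onz(a,*tt(172,82,428,234,5),142),"lug z10",onz(a,*tt(20,116,428,234,5),8))
r=[(66,35),(516,73),(515,128),(62,84)]
q=[cv(*k,30)[:2] for k in r];print("rail",np.array(q).round(1).tolist(),np.mean(q,0))
w=[(178,42),(585,25),(600,163),(184,184)]
q=[cv(*k,28,340,155)[:2] for k in w];print("tray",np.array(q).round(1).tolist(),np.mean(q,0))
E
python3 m.py
```

```text
side [444.6 395.2] plate TL [444.6 395.7] yaw -0.233 top tile [83. 91.]
side [456.3 305.3] plate TL [456.4 307.7] yaw 0.077 top tile [85. 87.]
side [422.3 225.3] plate TL [423.6 226.6] yaw 0.081 top tile [86. 90.]
side [440.  132.8] plate TL [439.2 135.9] yaw 0.07 top tile [94. 85.]
stand collar top z36 [458.81191565   9.90675865  36.        ] blue z56 [459.02448972  10.36479224  56.        ] gauge top z112 [458.59379857  10.60749431 112.        ] [459.28615846  12.40631846 112.        ]
slot [496.66071214   8.15849451  27.        ]  far [432.39458936   6.63365749  30.        ]
cover disc z114 [ 401.79959356 -298.44825528  114.        ] bar ends z142 [ 397.72155025 -272.21074084  142.        ] [ 405.74211098 -314.82837004  142.        ] lug z10 [ 394.86245355 -267.07289106    8.        ]
rail [[591.2, 430.5], [563.0, 110.9], [523.4, 111.3], [555.8, 431.7]] [558.34241339 271.10536029]
tray [[599.5, -190.5], [610.5, -479.9], [511.1, -484.5], [497.0, -192.1]] [ 554.52162967 -336.75046464]
```

```bash
cat >> h.py <<'E'
def to(x=None,y=None,z=None,yaw=None):
    "shift (cm) and turn from the measured pose, tool pointing down"
    from scipy.spatial.transform import Rotation as Q
    s=read_state(); R=Q.from_euler("xyz",s["tool_rot"]); p=np.array(s["eef_pos"])
    t=np.array([p[i] if v is None else v for i,v in enumerate((x,y,z))])
    d=R.inv().apply(t-p)/10
    yw=s["tool_rot"][2] if yaw is None else yaw
    r=(R.inv()*Q.from_euler("xyz",[np.pi,0,yw])).as_rotvec()
    print("d",d.round(2),"turn",r.round(3)," at",p.round(1),"rot",np.round(s["tool_rot"],3),"F",np.round(s["force"],1),"w",round(s["width"],1),"q7",round(s["qpos"][6],2),"t",s["clock"])
E
python3 -c "
from h import *
to(300,-300,300,1.571);to(459,10.5,200,1.571)"
```

```text
d [ 22.45 -28.96  -6.9 ] turn [-1.000e-03 -1.000e-03 -1.343e+00]  at [ 146.7 -632.7  230.5] rot [-3.14   0.     0.228] F [-0.5 -0.1 -0.2] w 85.3 q7 -0.02 t 0.1
d [ 44.95 -55.59   3.14] turn [-1.000e-03 -1.000e-03 -1.343e+00]  at [ 146.7 -632.7  230.5] rot [-3.14   0.     0.228] F [-0.5 -0.1 -0.2] w 85.3 q7 -0.02 t 0.1
```

>>> send_rows(
  series=[
    {"dx": 2,"dy": -3,"dz": -6,"hand": 0.2},
    {"dx": 22,"dy": -29,"dz": -7,"az": -1.343,"hand": 0.2},
    {"dx": 22,"dy": -29,"dz": -7,"az": -1.343,"hand": 0.2},
    {"dx": 22,"dy": -29,"dz": -7,"az": -1.343,"hand": 0.2},
    {"dx": 22,"dy": -29,"dz": -7,"az": -1.343,"hand": 0.2},
    {"dx": 22,"dy": -29,"dz": -7,"az": -1.343,"hand": 0.2},
    {"dx": 22,"dy": -29,"dz": -7,"az": -1.343,"hand": 0.2},
    {"dx": 22,"dy": -29,"dz": -7,"az": -1.343,"hand": 0.2},
    {"dx": 22,"dy": -29,"dz": -7,"az": -1.343,"hand": 0.2},
    {"dx": 22,"dy": -29,"dz": -7,"az": -1.343,"hand": 0.2},
  ],
)

```text
invalid input at $.series[0]: expected keys ax, ay, az, dx, dy, dz, hand
```

```bash
python3 -c "
from h import *
to(459,10.5,170,1.571)"
```

```text
d [ 44.95 -55.59   6.14] turn [-1.000e-03 -1.000e-03 -1.343e+00]  at [ 146.7 -632.7  230.5] rot [-3.14   0.     0.228] F [-0.5 -0.1 -0.2] w 85.3 q7 -0.02 t 0.1
```

>>> send_rows(
  series=[
    {"ax": 0,"ay": 0,"az": 0,"dx": 2,"dy": -3,"dz": -6,"hand": 0.2},
    {"ax": 0,"ay": 0,"az": -1.343,"dx": 22,"dy": -29,"dz": -7,"hand": 0.2},
    {"ax": 0,"ay": 0,"az": -1.343,"dx": 22,"dy": -29,"dz": -7,"hand": 0.2},
    {"ax": 0,"ay": 0,"az": -1.343,"dx": 22,"dy": -29,"dz": -7,"hand": 0.2},
    {"ax": 0,"ay": 0,"az": -1.343,"dx": 22,"dy": -29,"dz": -7,"hand": 0.2},
    {"ax": 0,"ay": 0,"az": -1.343,"dx": 22,"dy": -29,"dz": -7,"hand": 0.2},
    {"ax": 0,"ay": 0,"az": -1.343,"dx": 22,"dy": -29,"dz": -7,"hand": 0.2},
    {"ax": 0,"ay": 0,"az": -1.343,"dx": 22,"dy": -29,"dz": -7,"hand": 0.2},
    {"ax": 0,"ay": 0,"az": -1.343,"dx": 22,"dy": -29,"dz": -7,"hand": 0.2},
    {"ax": 0,"ay": 0,"az": -1.343,"dx": 22,"dy": -29,"dz": -7,"hand": 0.2},
  ],
)

```text
clock: 1.1
eef_pos: [296.1, -299.7, 301.5]
tool_rot: [-3.142, 0.0, 1.58]
force: [-1.1, -0.7, -0.5]
width: 68.1
gripper_force: 0.0
```

```bash
python3 -c "
from h import *
to(459,10.8,150,1.571)"
```

```text
d [30.9  16.58 15.14] turn [-0.     0.     0.009]  at [ 296.1 -299.7  301.5] rot [-3.142  0.     1.58 ] F [-1.1 -0.7 -0.5] w 68.1 q7 0.62 t 1.1
```

>>> send_rows(
  series=[
    {"ax": 0,"ay": 0,"az": 0.009,"dx": 30.9,"dy": 16.6,"dz": 5,"hand": 0.4},
    {"ax": 0,"ay": 0,"az": 0.009,"dx": 30.9,"dy": 16.6,"dz": 5,"hand": 0.4},
    {"ax": 0,"ay": 0,"az": 0.009,"dx": 30.9,"dy": 16.6,"dz": 5,"hand": 0.4},
    {"ax": 0,"ay": 0,"az": 0.009,"dx": 30.9,"dy": 16.6,"dz": 5,"hand": 0.4},
    {"ax": 0,"ay": 0,"az": 0.009,"dx": 30.9,"dy": 16.6,"dz": 5,"hand": 0.4},
    {"ax": 0,"ay": 0,"az": 0.009,"dx": 30.9,"dy": 16.6,"dz": 5,"hand": 0.4},
    {"ax": 0,"ay": 0,"az": 0.009,"dx": 30.9,"dy": 16.6,"dz": 15,"hand": 0.4},
    {"ax": 0,"ay": 0,"az": 0.009,"dx": 30.9,"dy": 16.6,"dz": 15,"hand": 0.4},
    {"ax": 0,"ay": 0,"az": 0.009,"dx": 30.9,"dy": 16.6,"dz": 15,"hand": 0.4},
    {"ax": 0,"ay": 0,"az": 0.009,"dx": 30.9,"dy": 16.6,"dz": 15,"hand": 0.4},
  ],
)

```text
clock: 2.1
eef_pos: [460.1, 9.5, 148.8]
tool_rot: [-3.136, -0.001, 1.565]
force: [-0.3, 0.4, 0.4]
width: 51.4
gripper_force: 0.0
```

```bash
python3 -c "
from h import *
to(459,10.8,76,1.571)"
```

```text
d [ 0.12 -0.07  7.28] turn [-0.006 -0.001 -0.006]  at [460.1   9.5 148.8] rot [-3.136e+00 -1.000e-03  1.565e+00] F [-0.3  0.4  0.4] w 51.4 q7 -0.46 t 2.1
```

>>> send_rows(
  series=[
    {"ax": 0,"ay": 0,"az": 0,"dx": 0.1,"dy": 0,"dz": 0,"hand": 0.4},
    {"ax": 0,"ay": 0,"az": 0,"dx": 0.1,"dy": 0,"dz": 4,"hand": 0.4},
    {"ax": 0,"ay": 0,"az": 0,"dx": 0.1,"dy": 0,"dz": 7.3,"hand": 0.4},
    {"ax": 0,"ay": 0,"az": 0,"dx": 0.1,"dy": 0,"dz": 7.3,"hand": 0.4},
    {"ax": 0,"ay": 0,"az": 0,"dx": 0.1,"dy": 0,"dz": 7.3,"hand": 1},
    {"ax": 0,"ay": 0,"az": 0,"dx": 0.1,"dy": 0,"dz": 7.3,"hand": 1},
    {"ax": 0,"ay": 0,"az": 0,"dx": 0.1,"dy": 0,"dz": 7.3,"hand": 1},
    {"ax": 0,"ay": 0,"az": 0,"dx": 0.1,"dy": 0,"dz": 7.3,"hand": 1},
    {"ax": 0,"ay": 0,"az": 0,"dx": 0.1,"dy": 0,"dz": 7.3,"hand": 1},
    {"ax": 0,"ay": 0,"az": 0,"dx": 0.1,"dy": 0,"dz": 7.3,"hand": 1},
  ],
)

```text
clock: 3.1
eef_pos: [462.8, 8.7, 80.3]
tool_rot: [3.138, 0.0, 1.561]
force: [-1.8, -0.5, 8.6]
width: 16.6
gripper_force: 58.4
```

```bash
python3 -c "
from h import *
to(459,10.8,76,1.571)"
```

```text
d [ 0.21 -0.38  0.42] turn [ 0.003  0.    -0.01 ]  at [462.8   8.7  80.3] rot [3.138 0.    1.561] F [-1.8 -0.5  8.6] w 16.6 q7 -0.56 t 3.1
```

>>> send_rows(
  series=[
    {"ax": 0,"ay": 0,"az": 0,"dx": 0,"dy": 0,"dz": 0,"hand": 1},
    {"ax": 0,"ay": 0,"az": 0,"dx": 0,"dy": 0,"dz": 0,"hand": 1},
  ],
)

```text
clock: 3.3
eef_pos: [462.8, 8.7, 80.3]
tool_rot: [3.138, 0.0, 1.561]
force: [-2.3, -0.7, 8.9]
width: 16.7
gripper_force: 58.4
```

```bash
python3 -c "
from h import *
to(459,10.8,76,1.571)
g=snap('side');a=snap('top')
from mos import *
c=lambda g:cv2.cvtColor(np.array(g['pixels']),cv2.COLOR_RGB2BGR)
p=proj(g,(459,10,80));q=proj(a,(459,10,80));print(p,q)
cv2.imwrite('pics/g1.png',np.hstack([tile(c(g),*p.round(),25,False,400),tile(c(a),*q.round(),25,False,400)]))
"
```

```text
d [ 0.21 -0.39  0.43] turn [ 0.003  0.    -0.01 ]  at [462.8   8.7  80.3] rot [3.138 0.    1.561] F [-2.3 -0.7  8.9] w 16.7 q7 -0.56 t 3.3
[338.80542825 196.63255375] [314.09022521 212.30646108]
```

View pics/g1.png

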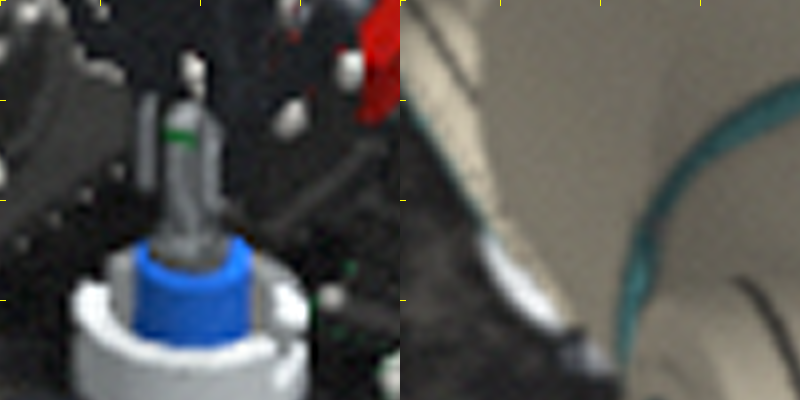

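>>> send_rows(
  series=[
    {"ax": 0,"ay": 0,"az": 0,"dx": 0,"dy": 0,"dz": -3,"hand": 1},
    {"ax": 0,"ay": 0,"az": 0,"dx": 0,"dy": 0,"dz": -6,"hand": 1},
    {"ax": 0,"ay": 0,"az": 0,"dx": 0,"dy": 0,"dz": -10,"hand": 1},
    {"ax": 0,"ay": 0,"az": 0,"dx": 0,"dy": 0,"dz": -12,"hand": 1},
    {"ax": 0,"ay": 0,"az": 0,"dx": 0,"dy": 0,"dz": -12,"hand": 1},
    {"ax": 0,"ay": 0,"az": 0,"dx": 0,"dy": 0,"dz": -12,"hand": 1},
    {"ax": 0,"ay": 0,"az": 0,"dx": 0,"dy": 0,"dz": -12,"hand": 1},
  ],
)

```text
clock: 4.1
eef_pos: [460.7, 8.6, 197.6]
tool_rot: [-3.14, 0.0, 1.562]
force: [-0.4, 0.8, -2.8]
width: 16.2
gripper_force: 59.1
```

```bash
python3 -c "
from h import *
to(444.6,395.5,180,1.571)
s=read_state();P=s['eef_pos']
g=snap('side')
from mos import *
c=lambda g:cv2.cvtColor(np.array(g['pixels']),cv2.COLOR_RGB2BGR)
p=proj(g,P-[0,0,30]);print(p,proj(g,P-[0,0,74.3]))
im=c(g);cv2.imwrite('pics/g2f.png',im)
cv2.imwrite('pics/g2.png',tile(im,*p.round(),30,False,480))
"
```

```text
d [38.67 -1.96  1.75] turn [-0.002  0.    -0.009]  at [460.7   8.6 197.6] rot [-3.14   0.     1.562] F [-0.4  0.8 -2.8] w 16.2 q7 -0.41 t 4.1
[339.24562932 168.35853495] [338.88613952 182.73484522]
```

View pics/g2.png

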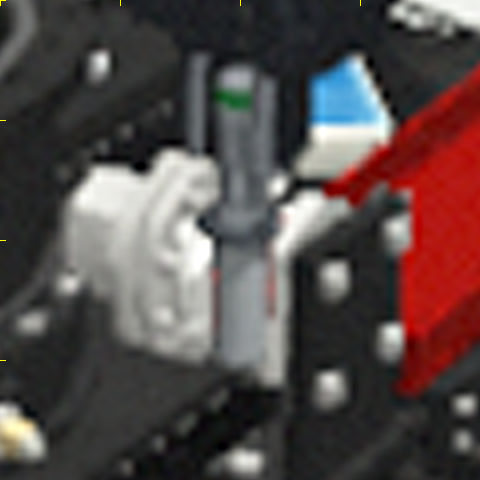

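The gauge hangs straight in the hand, with its tip at about (338.8,183.2). That matches the prediction, so the lateral offset is near zero. Next is carrier 1.

>>> send_rows(
  series=[
    {"ax": 0,"ay": 0,"az": 0,"dx": 38.7,"dy": -1.7,"dz": 0,"hand": 1},
    {"ax": 0,"ay": 0,"az": 0,"dx": 38.7,"dy": -1.7,"dz": 0,"hand": 1},
    {"ax": 0,"ay": 0,"az": 0,"dx": 38.7,"dy": -1.7,"dz": 0,"hand": 1},
    {"ax": 0,"ay": 0,"az": 0,"dx": 38.7,"dy": -1.7,"dz": 0,"hand": 1},
    {"ax": 0,"ay": 0,"az": 0,"dx": 38.7,"dy": -1.7,"dz": 0,"hand": 1},
    {"ax": 0,"ay": 0,"az": 0,"dx": 38.7,"dy": -1.7,"dz": 0,"hand": 1},
    {"ax": 0,"ay": 0,"az": 0,"dx": 38.7,"dy": -1.7,"dz": 1,"hand": 1},
    {"ax": 0,"ay": 0,"az": 0,"dx": 38.7,"dy": -1.7,"dz": 4,"hand": 1},
    {"ax": 0,"ay": 0,"az": 0,"dx": 38.7,"dy": -1.7,"dz": 4,"hand": 1},
    {"ax": 0,"ay": 0,"az": 0,"dx": 38.7,"dy": -1.7,"dz": 4,"hand": 1},
  ],
)

```text
clock: 5.15
eef_pos: [446.2, 396.0, 155.5]
tool_rot: [-3.137, 0.004, 1.565]
force: [0.0, -0.5, -1.5]
width: 16.1
gripper_force: 59.0
```

>>> send_rows(
  series=[
    {"ax": 0,"ay": 0,"az": 0,"dx": 0,"dy": 0,"dz": 0,"hand": 1},
    {"ax": 0,"ay": 0,"az": 0,"dx": 0,"dy": 0,"dz": 0,"hand": 1},
  ],
)

```text
clock: 5.35
eef_pos: [449.1, 394.7, 158.8]
tool_rot: [3.141, 0.001, 1.56]
force: [-0.1, 0.1, -2.3]
width: 16.1
gripper_force: 59.0
```

```bash
python3 -c "
from h import *
to(444.6,395.5,140,1.571)
g=snap('side','g3.png')
from mos import *
im=cv2.imread('pics/g3.png');p=proj(g,(444.6,395.5,70)).round();print(p, proj(g,read_state()['eef_pos']-[0,0,74.3]),proj(g,(444.6,395.5,60)))
cv2.imwrite('pics/g3c.png',tile(im,*p,25,True,400))
"
```

```text
d [ 0.08 -0.46  1.88] turn [ 0.001  0.001 -0.011]  at [449.1 394.7 158.8] rot [3.141e+00 1.000e-03 1.560e+00] F [-0.1  0.1 -2.3] w 16.1 q7 -1.1 t 5.35
[247. 278.] [245.52609973 272.10593109] [247.90757797 281.83527429]
```

View pics/g3c.png

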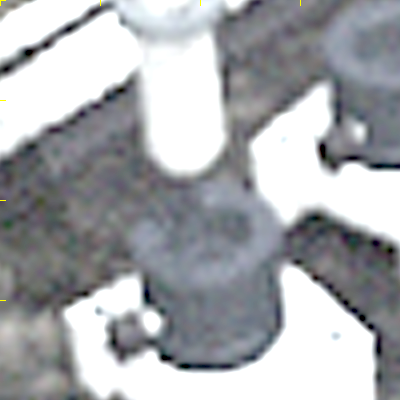

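Picked: the tip is at (244.9,274.5) and the collar mouth centre at (247.9,281.8). The gauge sits about 2 mm toward +y in the pads. I'll correct for that and lower it.

>>> send_rows(
  series=[
    {"ax": 0,"ay": 0,"az": 0,"dx": -0.1,"dy": -0.45,"dz": 0,"hand": 1},
    {"ax": 0,"ay": 0,"az": 0,"dx": -0.1,"dy": -0.45,"dz": 1.5,"hand": 1},
    {"ax": 0,"ay": 0,"az": 0,"dx": -0.1,"dy": -0.45,"dz": 2.2,"hand": 1},
    {"ax": 0,"ay": 0,"az": 0,"dx": -0.1,"dy": -0.45,"dz": 2.6,"hand": 1},
    {"ax": 0,"ay": 0,"az": 0,"dx": -0.1,"dy": -0.45,"dz": 3.0,"hand": 1},
    {"ax": 0,"ay": 0,"az": 0,"dx": -0.1,"dy": -0.45,"dz": 3.4,"hand": 1},
    {"ax": 0,"ay": 0,"az": 0,"dx": -0.1,"dy": -0.45,"dz": 3.4,"hand": 1},
    {"ax": 0,"ay": 0,"az": 0,"dx": -0.1,"dy": -0.45,"dz": 3.4,"hand": 1},
  ],
)

```text
clock: 6.2
eef_pos: [443.9, 395.1, 124.4]
tool_rot: [3.141, 0.0, 1.562]
force: [0.1, -0.5, -1.4]
width: 16.2
gripper_force: 59.0
```

>>> send_rows(
  series=[
    {"ax": 0,"ay": 0,"az": 0,"dx": 0,"dy": 0,"dz": 0.3,"hand": 1},
    {"ax": 0,"ay": 0,"az": 0,"dx": 0,"dy": 0,"dz": 0.5,"hand": 1},
    {"ax": 0,"ay": 0,"az": 0,"dx": 0,"dy": 0,"dz": 0.5,"hand": 1},
    {"ax": 0,"ay": 0,"az": 0,"dx": 0,"dy": 0,"dz": 0.5,"hand": 1},
  ],
)

```text
clock: 6.6
eef_pos: [443.9, 395.3, 119.6]
tool_rot: [3.141, -0.0, 1.562]
force: [0.1, 0.1, 0.1]
width: 16.4
gripper_force: 59.8
```

>>> send_rows(
  series=[
    {"ax": 0,"ay": 0,"az": 0,"dx": 0,"dy": 0,"dz": 0.15,"hand": 1},
    {"ax": 0,"ay": 0,"az": 0,"dx": 0,"dy": 0,"dz": 0.3,"hand": 1},
    {"ax": 0,"ay": 0,"az": 0,"dx": 0,"dy": 0,"dz": 0.3,"hand": 1},
    {"ax": 0,"ay": 0,"az": 0,"dx": 0,"dy": 0,"dz": 0.3,"hand": 1},
  ],
)

```text
clock: 7.0
eef_pos: [444.8, 395.2, 117.4]
tool_rot: [3.139, -0.001, 1.561]
force: [1.6, -1.3, 7.2]
width: 16.7
gripper_force: 60.5
```

>>> send_rows(
  series=[
    {"ax": 0,"ay": 0,"az": 0,"dx": 0,"dy": 0,"dz": 0.15,"hand": 1},
    {"ax": 0,"ay": 0,"az": 0,"dx": 0,"dy": 0,"dz": 0.15,"hand": 1},
    {"ax": 0,"ay": 0,"az": 0,"dx": 0,"dy": 0,"dz": 0.15,"hand": 1},
  ],
)

```text
clock: 7.3
eef_pos: [445.0, 395.5, 117.0]
tool_rot: [3.138, -0.001, 1.561]
force: [0.0, -2.9, 14.5]
width: 16.2
gripper_force: 61.5
```

Carrier 1 stops hard about 14 mm inside with 14 N on it, so it's bad. Next is carrier 2.

>>> send_rows(
  series=[
    {"ax": 0,"ay": 0,"az": 0,"dx": 0,"dy": 0,"dz": -2.5,"hand": 1},
    {"ax": 0,"ay": 0,"az": 0,"dx": 0,"dy": 0,"dz": -4.8,"hand": 1},
    {"ax": 0,"ay": 0,"az": 0,"dx": -4,"dy": 0.6,"dz": -4.8,"hand": 1},
    {"ax": 0,"ay": 0,"az": 0,"dx": -9,"dy": 1.2,"dz": -4.8,"hand": 1},
    {"ax": 0,"ay": 0,"az": 0,"dx": -9,"dy": 1.2,"dz": -4.8,"hand": 1},
    {"ax": 0,"ay": 0,"az": 0,"dx": -9,"dy": 1.2,"dz": -4.8,"hand": 1},
    {"ax": 0,"ay": 0,"az": 0,"dx": -9,"dy": 1.2,"dz": -4.8,"hand": 1},
    {"ax": 0,"ay": 0,"az": 0,"dx": -9,"dy": 1.2,"dz": -4.8,"hand": 1},
  ],
)

```text
clock: 8.1
eef_pos: [454.2, 306.6, 162.7]
tool_rot: [-3.141, -0.001, 1.564]
force: [0.1, 0.1, -1.1]
width: 16.2
gripper_force: 59.3
```

```bash
python3 -c "
from h import *
to(456.3,304.7,140,1.571)
g=snap('side','g4.png')
from mos import *
im=cv2.imread('pics/g4.png');p=proj(g,(456.3,306.5,70)).round();print(p, proj(g,read_state()['eef_pos']-[0,0,73]),proj(g,(456.3,306.5,60)))
cv2.imwrite('pics/g4c.png',tile(im,*p,25,True,400))
"
```

```text
d [-0.19  0.21  2.27] turn [-0.    -0.001 -0.007]  at [454.2 306.6 162.7] rot [-3.141e+00 -1.000e-03  1.564e+00] F [ 0.1  0.1 -1.1] w 16.2 q7 -1.0 t 8.1
[270. 255.] [270.57256304 248.39317794] [270.67481626 258.25957621]
```

View pics/g4c.png

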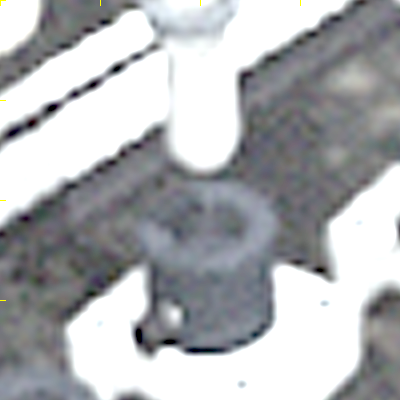

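Tip at (270.6,251) and mouth centre at (271.3,257.8), so it's close to aligned. I'll lower it.

>>> send_rows(
  series=[
    {"ax": 0,"ay": 0,"az": 0,"dx": -0.2,"dy": 0.15,"dz": 0,"hand": 1},
    {"ax": 0,"ay": 0,"az": 0,"dx": -0.2,"dy": 0.15,"dz": 1.7,"hand": 1},
    {"ax": 0,"ay": 0,"az": 0,"dx": -0.2,"dy": 0.15,"dz": 2.5,"hand": 1},
    {"ax": 0,"ay": 0,"az": 0,"dx": -0.2,"dy": 0.15,"dz": 3.0,"hand": 1},
    {"ax": 0,"ay": 0,"az": 0,"dx": -0.2,"dy": 0.15,"dz": 3.4,"hand": 1},
    {"ax": 0,"ay": 0,"az": 0,"dx": -0.2,"dy": 0.15,"dz": 3.8,"hand": 1},
    {"ax": 0,"ay": 0,"az": 0,"dx": -0.2,"dy": 0.15,"dz": 4.1,"hand": 1},
    {"ax": 0,"ay": 0,"az": 0,"dx": -0.2,"dy": 0.15,"dz": 4.1,"hand": 1},
    {"ax": 0,"ay": 0,"az": 0,"dx": -0.2,"dy": 0.15,"dz": 4.1,"hand": 1},
  ],
)

```text
clock: 9.05
eef_pos: [456.4, 303.1, 122.0]
tool_rot: [3.141, -0.0, 1.562]
force: [-0.7, 0.2, -1.9]
width: 16.6
gripper_force: 59.4
```

>>> send_rows(
  series=[
    {"ax": 0,"ay": 0,"az": 0,"dx": 0,"dy": 0,"dz": 0.3,"hand": 1},
    {"ax": 0,"ay": 0,"az": 0,"dx": 0,"dy": 0,"dz": 0.6,"hand": 1},
    {"ax": 0,"ay": 0,"az": 0,"dx": 0,"dy": 0,"dz": 0.6,"hand": 1},
    {"ax": 0,"ay": 0,"az": 0,"dx": 0,"dy": 0,"dz": 0.6,"hand": 1},
  ],
)

```text
clock: 9.45
eef_pos: [457.3, 304.1, 117.1]
tool_rot: [3.139, -0.002, 1.562]
force: [0.5, -0.3, 7.4]
width: 16.4
gripper_force: 60.5
```

>>> send_rows(
  series=[
    {"ax": 0,"ay": 0,"az": 0,"dx": 0,"dy": 0,"dz": 0.1,"hand": 1},
    {"ax": 0,"ay": 0,"az": 0,"dx": 0,"dy": 0,"dz": 0.15,"hand": 1},
    {"ax": 0,"ay": 0,"az": 0,"dx": 0,"dy": 0,"dz": 0.15,"hand": 1},
  ],
)

```text
clock: 9.75
eef_pos: [457.4, 304.5, 116.9]
tool_rot: [3.138, -0.002, 1.562]
force: [-2.4, -0.8, 17.4]
width: 16.4
gripper_force: 61.8
```

```bash
python3 -c "
from h import *
to(423,225,162)"
```

```text
d [-7.97 -3.36 -4.55] turn [ 0.004 -0.002 -0.   ]  at [457.4 304.5 116.9] rot [ 3.138e+00 -2.000e-03  1.562e+00] F [-2.4 -0.8 17.4] w 16.4 q7 -1.03 t 9.75
```

Carrier 2 stops at the same depth, so it's bad too. Next is carrier 3.

>>> send_rows(
  series=[
    {"ax": 0,"ay": 0,"az": 0,"dx": 0,"dy": 0,"dz": -2.5,"hand": 1},
    {"ax": 0,"ay": 0,"az": 0,"dx": 0,"dy": 0,"dz": -5,"hand": 1},
    {"ax": 0,"ay": 0,"az": 0,"dx": -4,"dy": -1.7,"dz": -5,"hand": 1},
    {"ax": 0,"ay": 0,"az": 0,"dx": -8,"dy": -3.3,"dz": -5,"hand": 1},
    {"ax": 0,"ay": 0,"az": 0,"dx": -8,"dy": -3.3,"dz": -5,"hand": 1},
    {"ax": 0,"ay": 0,"az": 0,"dx": -8,"dy": -3.3,"dz": -5,"hand": 1},
    {"ax": 0,"ay": 0,"az": 0,"dx": -8,"dy": -3.3,"dz": -5,"hand": 1},
    {"ax": 0,"ay": 0,"az": 0,"dx": -8,"dy": -3.3,"dz": -5,"hand": 1},
    {"ax": 0,"ay": 0,"az": 0,"dx": -8,"dy": -3.3,"dz": -5,"hand": 1},
  ],
)

```text
clock: 10.65
eef_pos: [422.8, 224.3, 164.2]
tool_rot: [3.142, -0.001, 1.563]
force: [-0.9, 0.2, -1.4]
width: 16.1
gripper_force: 59.5
```

```bash
cat > c4.py <<'E'
from mos import *
import pickle,sys
# has anything changed near carriers? compare side image to start
g=snap('side',sys.argv[1]);s0=cv2.imread('pics/s0.png').astype(int);im=cv2.imread('pics/'+sys.argv[1]).astype(int)
for i,p in enumerate([(444.6,395.5),(456,305.5),(423,226),(439.7,134.3)]):
    q=proj(g,(*p,45)).round().astype(int); d=np.abs(im-s0)[q[1]-4:q[1]+14,q[0]-14:q[0]+14].max(2)
    print(i+1,q,"changed px",(d>60).sum())
E
python3 c4.py g5.png; python3 -c "
from h import *
to(423,225,140)"
```

```text
1 [249 287] changed px 34
2 [271 263] changed px 20
3 [303 251] changed px 0
4 [319 230] changed px 30
d [0.09 0.03 2.42] turn [-0. -0.  0.]  at [422.7 224.1 164.2] rot [-3.142 -0.     1.563] F [-0.8 -0.8 -1.8] w 16.2 q7 -0.93 t 10.7
```

>>> send_rows(
  series=[
    {"ax": 0,"ay": 0,"az": 0,"dx": 0.1,"dy": 0.05,"dz": 1.8,"hand": 1},
    {"ax": 0,"ay": 0,"az": 0,"dx": 0.1,"dy": 0.05,"dz": 2.6,"hand": 1},
    {"ax": 0,"ay": 0,"az": 0,"dx": 0.1,"dy": 0.05,"dz": 3.1,"hand": 1},
    {"ax": 0,"ay": 0,"az": 0,"dx": 0.1,"dy": 0.05,"dz": 3.5,"hand": 1},
    {"ax": 0,"ay": 0,"az": 0,"dx": 0.1,"dy": 0.05,"dz": 3.9,"hand": 1},
    {"ax": 0,"ay": 0,"az": 0,"dx": 0.1,"dy": 0.05,"dz": 4.3,"hand": 1},
    {"ax": 0,"ay": 0,"az": 0,"dx": 0.1,"dy": 0.05,"dz": 4.3,"hand": 1},
    {"ax": 0,"ay": 0,"az": 0,"dx": 0.1,"dy": 0.05,"dz": 4.3,"hand": 1},
  ],
)

```text
clock: 11.5
eef_pos: [423.2, 224.4, 121.4]
tool_rot: [3.141, -0.0, 1.562]
force: [0.4, -0.1, -1.9]
width: 16.4
gripper_force: 59.5
```

>>> send_rows(
  series=[
    {"ax": 0,"ay": 0,"az": 0,"dx": 0,"dy": 0,"dz": 0.3,"hand": 1},
    {"ax": 0,"ay": 0,"az": 0,"dx": 0,"dy": 0,"dz": 0.6,"hand": 1},
    {"ax": 0,"ay": 0,"az": 0,"dx": 0,"dy": 0,"dz": 0.6,"hand": 1},
    {"ax": 0,"ay": 0,"az": 0,"dx": 0,"dy": 0,"dz": 0.6,"hand": 1},
  ],
)

```text
clock: 11.9
eef_pos: [423.0, 224.3, 115.2]
tool_rot: [-3.141, 0.0, 1.562]
force: [-0.5, 0.6, -1.9]
width: 16.4
gripper_force: 59.5
```

No contact at that depth, so I'll continue down.

>>> send_rows(
  series=[
    {"ax": 0,"ay": 0,"az": 0,"dx": 0,"dy": 0,"dz": 0.7,"hand": 1},
    {"ax": 0,"ay": 0,"az": 0,"dx": 0,"dy": 0,"dz": 1.4,"hand": 1},
    {"ax": 0,"ay": 0,"az": 0,"dx": 0,"dy": 0,"dz": 2.0,"hand": 1},
    {"ax": 0,"ay": 0,"az": 0,"dx": 0,"dy": 0,"dz": 2.5,"hand": 1},
    {"ax": 0,"ay": 0,"az": 0,"dx": 0,"dy": 0,"dz": 2.8,"hand": 1},
    {"ax": 0,"ay": 0,"az": 0,"dx": 0,"dy": 0,"dz": 3.1,"hand": 1},
    {"ax": 0,"ay": 0,"az": 0,"dx": 0,"dy": 0,"dz": 3.3,"hand": 1},
    {"ax": 0,"ay": 0,"az": 0,"dx": 0,"dy": 0,"dz": 3.3,"hand": 1},
    {"ax": 0,"ay": 0,"az": 0,"dx": 0,"dy": 0,"dz": 3.3,"hand": 1},
  ],
)

```text
clock: 12.8
eef_pos: [423.0, 224.4, 84.2]
tool_rot: [3.14, 0.0, 1.562]
force: [-4.0, -2.1, 20.7]
width: 16.2
gripper_force: 62.3
```

Carrier 3 is good: shoulder seated. Lifting and moving to carrier 4.

>>> send_rows(
  series=[
    {"ax": 0,"ay": 0,"az": 0,"dx": 0,"dy": 0,"dz": -2,"hand": 1},
    {"ax": 0,"ay": 0,"az": 0,"dx": 0,"dy": 0,"dz": -5,"hand": 1},
    {"ax": 0,"ay": 0,"az": 0,"dx": 0,"dy": 0,"dz": -8.5,"hand": 1},
    {"ax": 0,"ay": 0,"az": 0,"dx": -1,"dy": 0.3,"dz": -8.5,"hand": 1},
    {"ax": 0,"ay": 0,"az": 0,"dx": -5,"dy": 1,"dz": -8.5,"hand": 1},
    {"ax": 0,"ay": 0,"az": 0,"dx": -9,"dy": 1.75,"dz": -8.5,"hand": 1},
    {"ax": 0,"ay": 0,"az": 0,"dx": -9,"dy": 1.75,"dz": -8.5,"hand": 1},
    {"ax": 0,"ay": 0,"az": 0,"dx": -9,"dy": 1.75,"dz": -8.5,"hand": 1},
    {"ax": 0,"ay": 0,"az": 0,"dx": -9,"dy": 1.75,"dz": -8.5,"hand": 1},
    {"ax": 0,"ay": 0,"az": 0,"dx": -9,"dy": 1.75,"dz": -8.5,"hand": 1},
  ],
)

```text
clock: 13.8
eef_pos: [439.5, 135.4, 167.2]
tool_rot: [-3.142, -0.001, 1.564]
force: [-0.5, -0.1, -1.9]
width: 16.5
gripper_force: 59.6
```

```bash
python3 c4.py g6.png; python3 -c "
from mos import *
to(439.7,133.7,140)
g=snap('side','g6.png');t=snap('top','g6t.png')
im=cv2.imread('pics/g6.png');p=proj(g,(439.7,134.3,65)).round();print(p, proj(g,read_state()['eef_pos']-[0,0,74.2]),proj(g,(439.7,134.3,60)))
im2=cv2.imread('pics/s0.png')
cv2.imwrite('pics/g6c.png',np.hstack([tile(im,*p,25,True,400),tile(im,270,260,50,False,400)]))
"
```

```text
1 [249 287] changed px 34
2 [271 263] changed px 25
3 [303 251] changed px 10
4 [319 230] changed px 0
d [-0.17  0.02  2.72] turn [-0.    -0.001  0.   ]  at [439.5 135.4 167.2] rot [-3.141e+00 -1.000e-03  1.564e+00] F [ 0.9  0.8 -2.5] w 16.4 q7 -0.75 t 13.85
[319. 224.] [318.85090549 215.17495568] [319.01755785 225.69548792]
```

View pics/g6c.png

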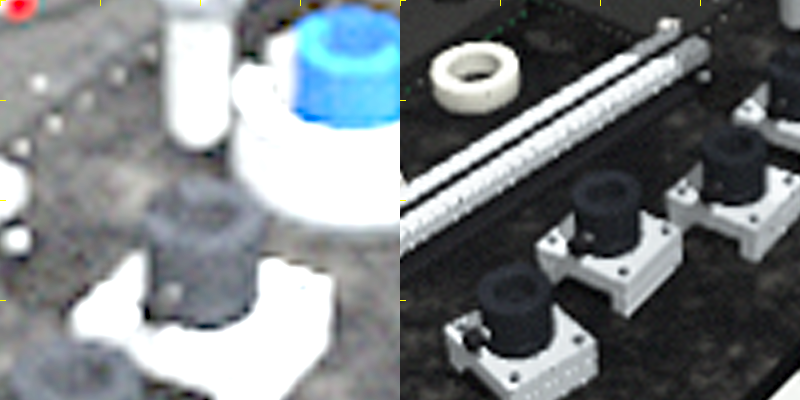

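Carrier 4 hasn't moved: mouth at (319.3,225.5), tip above it at (319.1,218). Lowering.

>>> send_rows(
  series=[
    {"ax": 0,"ay": 0,"az": 0,"dx": -0.1,"dy": 0.0,"dz": 1.8,"hand": 1},
    {"ax": 0,"ay": 0,"az": 0,"dx": -0.1,"dy": 0,"dz": 2.8,"hand": 1},
    {"ax": 0,"ay": 0,"az": 0,"dx": -0.1,"dy": 0,"dz": 3.3,"hand": 1},
    {"ax": 0,"ay": 0,"az": 0,"dx": -0.1,"dy": 0,"dz": 3.7,"hand": 1},
    {"ax": 0,"ay": 0,"az": 0,"dx": -0.1,"dy": 0,"dz": 4.1,"hand": 1},
    {"ax": 0,"ay": 0,"az": 0,"dx": -0.1,"dy": 0,"dz": 4.5,"hand": 1},
    {"ax": 0,"ay": 0,"az": 0,"dx": -0.1,"dy": 0,"dz": 4.5,"hand": 1},
    {"ax": 0,"ay": 0,"az": 0,"dx": -0.1,"dy": 0,"dz": 4.5,"hand": 1},
  ],
)

```text
clock: 14.75
eef_pos: [439.9, 133.2, 122.4]
tool_rot: [3.141, -0.0, 1.562]
force: [-0.2, -0.2, -2.2]
width: 16.7
gripper_force: 59.6
```

>>> send_rows(
  series=[
    {"ax": 0,"ay": 0,"az": 0,"dx": 0,"dy": 0,"dz": 0.3,"hand": 1},
    {"ax": 0,"ay": 0,"az": 0,"dx": 0,"dy": 0,"dz": 0.6,"hand": 1},
    {"ax": 0,"ay": 0,"az": 0,"dx": 0,"dy": 0,"dz": 0.7,"hand": 1},
    {"ax": 0,"ay": 0,"az": 0,"dx": 0,"dy": 0,"dz": 0.7,"hand": 1},
  ],
)

```text
clock: 15.15
eef_pos: [439.6, 133.1, 115.1]
tool_rot: [-3.141, 0.0, 1.562]
force: [-0.0, 0.7, -2.0]
width: 16.5
gripper_force: 59.6
```

Carrier 4 passes the step depth as well. Going down to the shoulder, then lifting toward the stand.

>>> send_rows(
  series=[
    {"ax": 0,"ay": 0,"az": 0,"dx": 0,"dy": 0,"dz": 0.7,"hand": 1},
    {"ax": 0,"ay": 0,"az": 0,"dx": 0,"dy": 0,"dz": 1.4,"hand": 1},
    {"ax": 0,"ay": 0,"az": 0,"dx": 0,"dy": 0,"dz": 2.0,"hand": 1},
    {"ax": 0,"ay": 0,"az": 0,"dx": 0,"dy": 0,"dz": 2.5,"hand": 1},
    {"ax": 0,"ay": 0,"az": 0,"dx": 0,"dy": 0,"dz": 2.8,"hand": 1},
    {"ax": 0,"ay": 0,"az": 0,"dx": 0,"dy": 0,"dz": 3.0,"hand": 1},
    {"ax": 0,"ay": 0,"az": 0,"dx": 0,"dy": 0,"dz": 3.2,"hand": 1},
    {"ax": 0,"ay": 0,"az": 0,"dx": 0,"dy": 0,"dz": 3.2,"hand": 1},
    {"ax": 0,"ay": 0,"az": 0,"dx": 0,"dy": 0,"dz": 3.2,"hand": 1},
  ],
)

```text
clock: 16.05
eef_pos: [439.7, 133.2, 84.3]
tool_rot: [3.141, 0.0, 1.562]
force: [-2.4, -0.5, 9.8]
width: 16.2
gripper_force: 61.2
```

```bash
python3 -c "
from h import *
to(459.5,9,200)"
```

```text
d [-12.41   2.1  -11.57] turn [0.001 0.    0.   ]  at [439.7 133.2  84.3] rot [3.141 0.    1.562] F [-2.4 -0.5  9.8] w 16.2 q7 -0.86 t 16.05
```

>>> send_rows(
  series=[
    {"ax": 0,"ay": 0,"az": 0,"dx": 0,"dy": 0,"dz": -3,"hand": 1},
    {"ax": 0,"ay": 0,"az": 0,"dx": 0,"dy": 0,"dz": -7,"hand": 1},
    {"ax": 0,"ay": 0,"az": 0,"dx": 0,"dy": 0,"dz": -10.5,"hand": 1},
    {"ax": 0,"ay": 0,"az": 0,"dx": -4,"dy": 0.7,"dz": -10.5,"hand": 1},
    {"ax": 0,"ay": 0,"az": 0,"dx": -8,"dy": 1.4,"dz": -10.5,"hand": 1},
    {"ax": 0,"ay": 0,"az": 0,"dx": -12.4,"dy": 2.2,"dz": -10.5,"hand": 1},
    {"ax": 0,"ay": 0,"az": 0,"dx": -12.4,"dy": 2.2,"dz": -9,"hand": 1},
    {"ax": 0,"ay": 0,"az": 0,"dx": -12.4,"dy": 2.2,"dz": -7.5,"hand": 1},
    {"ax": 0,"ay": 0,"az": 0,"dx": -12.4,"dy": 2.2,"dz": -7.5,"hand": 1},
    {"ax": 0,"ay": 0,"az": 0,"dx": -12.4,"dy": 2.2,"dz": -7.5,"hand": 1},
  ],
)

```text
clock: 17.05
eef_pos: [460.6, 9.3, 158.5]
tool_rot: [-3.141, -0.0, 1.562]
force: [-0.1, -0.8, -1.5]
width: 16.0
gripper_force: 59.7
```

```bash
python3 -c "
from h import *
to(460,9.2,80.5)"
```

```text
d [-0.01 -0.05  7.8 ] turn [-0. -0.  0.]  at [460.6   9.3 158.5] rot [-3.141 -0.     1.562] F [-0.1 -0.8 -1.5] w 16.0 q7 -0.5 t 17.05
```

>>> send_rows(
  series=[
    {"ax": 0,"ay": 0,"az": 0,"dx": 0,"dy": 0,"dz": 2,"hand": 1},
    {"ax": 0,"ay": 0,"az": 0,"dx": 0,"dy": 0,"dz": 3,"hand": 1},
    {"ax": 0,"ay": 0,"az": 0,"dx": 0,"dy": 0,"dz": 4,"hand": 1},
    {"ax": 0,"ay": 0,"az": 0,"dx": 0,"dy": 0,"dz": 5,"hand": 1},
    {"ax": 0,"ay": 0,"az": 0,"dx": 0,"dy": 0,"dz": 6,"hand": 1},
    {"ax": 0,"ay": 0,"az": 0,"dx": 0,"dy": 0,"dz": 7,"hand": 1},
    {"ax": 0,"ay": 0,"az": 0,"dx": 0,"dy": 0,"dz": 7.6,"hand": 1},
    {"ax": 0,"ay": 0,"az": 0,"dx": 0,"dy": 0,"dz": 7.9,"hand": 1},
    {"ax": 0,"ay": 0,"az": 0,"dx": 0,"dy": 0,"dz": 7.9,"hand": 1},
  ],
)

```text
clock: 17.95
eef_pos: [460.4, 9.0, 80.3]
tool_rot: [3.141, 0.001, 1.562]
force: [-4.3, -0.3, 12.8]
width: 16.1
gripper_force: 61.6
```

>>> send_rows(
  series=[
    {"ax": 0,"ay": 0,"az": 0,"dx": 0,"dy": 0,"dz": -0.2,"hand": 0.45},
    {"ax": 0,"ay": 0,"az": 0,"dx": 0,"dy": 0,"dz": -0.2,"hand": 0.45},
    {"ax": 0,"ay": 0,"az": 0,"dx": 0,"dy": 0,"dz": -0.2,"hand": 0.45},
    {"ax": 0,"ay": 0,"az": 0,"dx": 0,"dy": 0,"dz": -0.2,"hand": 0.45},
    {"ax": 0,"ay": 0,"az": 0,"dx": 0,"dy": 0,"dz": -3,"hand": 0.45},
    {"ax": 0,"ay": 0,"az": 0,"dx": 0,"dy": 0,"dz": -7,"hand": 0.3},
    {"ax": 0,"ay": 0,"az": 0,"dx": 0,"dy": 0,"dz": -10,"hand": 0.1},
    {"ax": 0,"ay": 0,"az": 0,"dx": 0,"dy": 0,"dz": -10,"hand": 0.1},
    {"ax": 0,"ay": 0,"az": 0,"dx": 0,"dy": 0,"dz": -10,"hand": 0.1},
  ],
)

```text
clock: 18.85
eef_pos: [460.9, 8.7, 179.6]
tool_rot: [3.14, 0.0, 1.561]
force: [-0.1, -0.1, -0.8]
width: 76.9
gripper_force: 0.0
```

```bash
python3 -c "
from mos import *
to(439.7,134.3,120,1.641)
g=snap('side','g7.png');t=snap('top','g7t.png')
im=cv2.imread('pics/g7.png');it=cv2.imread('pics/g7t.png')
S=[(249,286),(272,262),(304,250),(339,205)];T=[(175,220),(208,216),(237,228)]
cv2.imwrite('pics/m2.png',np.vstack([np.hstack([tile(im,*p,12.5,i<3) for i,p in enumerate(S)]),np.hstack([tile(it,*p,12.5) for p in T]+[tile(im,339,205,25,False)])]))
"
```

```text
d [12.55 -2.25  5.95] turn [ 0.001  0.    -0.08 ]  at [460.9   8.7 179.6] rot [3.14  0.    1.561] F [-0.1 -0.1 -0.8] w 76.9 q7 -0.47 t 18.85
```

View pics/m2.png

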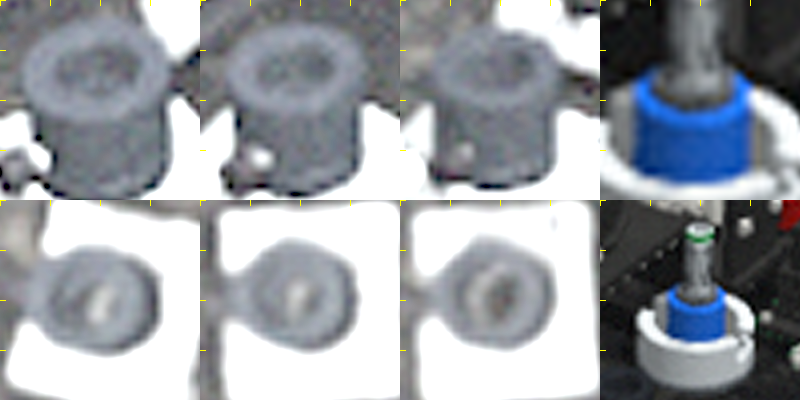

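The gauge stands upright in the blue stand, and the carriers are where they were to within about 1 mm. Next I'll take carrier 4 to the rail.

>>> send_rows(
  series=[
    {"ax": 0,"ay": 0,"az": -0.08,"dx": 4,"dy": -0.7,"dz": 0,"hand": 0.1},
    {"ax": 0,"ay": 0,"az": -0.08,"dx": 8.5,"dy": -1.5,"dz": 0,"hand": 0.1},
    {"ax": 0,"ay": 0,"az": -0.08,"dx": 12.5,"dy": -2.25,"dz": 2,"hand": 0.1},
    {"ax": 0,"ay": 0,"az": -0.08,"dx": 12.5,"dy": -2.25,"dz": 6,"hand": 0.1},
    {"ax": 0,"ay": 0,"az": -0.08,"dx": 12.5,"dy": -2.25,"dz": 6,"hand": 0.1},
    {"ax": 0,"ay": 0,"az": -0.08,"dx": 12.5,"dy": -2.25,"dz": 6,"hand": 0.1},
    {"ax": 0,"ay": 0,"az": -0.08,"dx": 12.5,"dy": -2.25,"dz": 6,"hand": 0.1},
  ],
)

```text
clock: 19.65
eef_pos: [439.9, 133.4, 120.0]
tool_rot: [3.141, 0.0, 1.64]
force: [0.4, 0.6, -0.2]
width: 76.7
gripper_force: 0.0
```

```bash
python3 -c "
from h import *
to(439.7,134.3,32,1.641)"
```

```text
d [ 0.09 -0.02  8.8 ] turn [ 0.001  0.    -0.001]  at [439.9 133.4 120. ] rot [3.141 0.    1.64 ] F [ 0.4  0.6 -0.2] w 76.7 q7 -0.77 t 19.65
```

>>> send_rows(
  series=[
    {"ax": 0,"ay": 0,"az": 0,"dx": 0.1,"dy": 0,"dz": 4,"hand": 0.1},
    {"ax": 0,"ay": 0,"az": 0,"dx": 0.1,"dy": 0,"dz": 7.5,"hand": 0.1},
    {"ax": 0,"ay": 0,"az": 0,"dx": 0.1,"dy": 0,"dz": 8.7,"hand": 0.1},
    {"ax": 0,"ay": 0,"az": 0,"dx": 0.1,"dy": 0,"dz": 8.7,"hand": 0.5},
    {"ax": 0,"ay": 0,"az": 0,"dx": 0.1,"dy": 0,"dz": 8.7,"hand": 1},
    {"ax": 0,"ay": 0,"az": 0,"dx": 0.1,"dy": 0,"dz": 8.7,"hand": 1},
    {"ax": 0,"ay": 0,"az": 0,"dx": 0.1,"dy": 0,"dz": 8.7,"hand": 1},
    {"ax": 0,"ay": 0,"az": 0,"dx": 0.1,"dy": 0,"dz": 8.7,"hand": 1},
    {"ax": 0,"ay": 0,"az": 0,"dx": 0.1,"dy": 0,"dz": 8.7,"hand": 1},
  ],
)

```text
clock: 20.55
eef_pos: [440.2, 135.0, 34.0]
tool_rot: [3.139, -0.0, 1.641]
force: [-0.4, -0.2, 7.1]
width: 38.6
gripper_force: 61.2
```

```bash
python3 -c "
from h import *
to(552.9,211.8,110,1.477)"
```

```text
d [ 6.87 11.8  -7.57] turn [ 0.003 -0.     0.164]  at [440.2 135.   34. ] rot [ 3.139 -0.     1.641] F [-0.4 -0.2  7.1] w 38.6 q7 -0.91 t 20.55
```

>>> send_rows(
  series=[
    {"ax": 0,"ay": 0,"az": 0,"dx": 0,"dy": 0,"dz": -3,"hand": 1},
    {"ax": 0,"ay": 0,"az": 0,"dx": 0,"dy": 0,"dz": -7,"hand": 1},
    {"ax": 0,"ay": 0,"az": 0.164,"dx": 2,"dy": 4,"dz": -8.5,"hand": 1},
    {"ax": 0,"ay": 0,"az": 0.164,"dx": 4.5,"dy": 8,"dz": -8.5,"hand": 1},
    {"ax": 0,"ay": 0,"az": 0.164,"dx": 6.9,"dy": 11.8,"dz": -8.5,"hand": 1},
    {"ax": 0,"ay": 0,"az": 0.164,"dx": 6.9,"dy": 11.8,"dz": -8.5,"hand": 1},
    {"ax": 0,"ay": 0,"az": 0.164,"dx": 6.9,"dy": 11.8,"dz": -8.5,"hand": 1},
    {"ax": 0,"ay": 0,"az": 0.164,"dx": 6.9,"dy": 11.8,"dz": -8.5,"hand": 1},
  ],
)

```text
clock: 21.35
eef_pos: [550.9, 211.1, 117.4]
tool_rot: [-3.14, 0.001, 1.477]
force: [-0.5, -0.7, -2.6]
width: 38.5
gripper_force: 62.1
```

```bash
cat > rail.py <<'E'
from h import *
import pickle
from scipy.ndimage import map_coordinates as mc
a,b=pickle.load(open("g0.pkl","rb"))
# top surface edges at z=30: sample brightness across rail at stations, take outer half-level crossings
c0=np.array([558.5,271.5]);yw=-0.094
for n,g in(("top",a),("side",b)):
    G=np.array(g["pixels"]).min(2).astype(float);E=[]
    ex=np.array([np.cos(yw),np.sin(yw)]);ey=np.array([-np.sin(yw),np.cos(yw)])
    for s in np.arange(-140,141,10):
        u=np.arange(-45,45.1,.5);P=[proj(g,(*(c0+ey*s+ex*k),30)) for k in u]
        P=np.array(P);v=mc(G,[P[:,1],P[:,0]],order=1)
        i=np.where(v>130)[0]; E.append((s,u[i[0]],u[i[-1]]))
    E=np.array(E)
    for j,nm in((1,"near"),(2,"far")):
        f=np.polyfit(E[:,0],E[:,j],1);f=np.polyfit(*(E[np.abs(np.polyval(f,E[:,0])-E[:,j])<2.5][:,[0,j]].T),1);print(n,nm,f.round(4),end="  ")
    print()
E
python3 rail.py; python3 -c "
from h import *
to(552.9,211.8,110,1.477)"
```

```text
top near [ 2.00000e-04 -1.85884e+01]  top far [8.00000e-04 2.01195e+01]  
side near [ 2.00000e-03 -2.63666e+01]  side far [1.13000e-02 2.25451e+01]  
d [0.09 0.19 0.74] turn [-0.001  0.001  0.   ]  at [550.9 211.1 117.4] rot [-3.140e+00  1.000e-03  1.477e+00] F [-0.5 -0.7 -2.6] w 38.5 q7 -0.88 t 21.35
```

>>> send_rows(
  series=[
    {"ax": 0,"ay": 0,"az": 0,"dx": 0.05,"dy": 0.3,"dz": 2,"hand": 1},
    {"ax": 0,"ay": 0,"az": 0,"dx": 0.05,"dy": 0.3,"dz": 3.5,"hand": 1},
    {"ax": 0,"ay": 0,"az": 0,"dx": 0.05,"dy": 0.3,"dz": 4.7,"hand": 1},
    {"ax": 0,"ay": 0,"az": 0,"dx": 0.05,"dy": 0.3,"dz": 4.7,"hand": 1},
    {"ax": 0,"ay": 0,"az": 0,"dx": 0.05,"dy": 0.3,"dz": 4.7,"hand": 1},
    {"ax": 0,"ay": 0,"az": 0,"dx": 0.05,"dy": 0.3,"dz": 4.7,"hand": 1},
  ],
)

```text
clock: 21.95
eef_pos: [555.4, 212.9, 70.9]
tool_rot: [3.141, -0.001, 1.478]
force: [1.0, -0.4, -2.4]
width: 38.4
gripper_force: 62.1
```

>>> send_rows(
  series=[
    {"ax": 0,"ay": 0,"az": 0,"dx": 0,"dy": 0,"dz": 0.4,"hand": 1},
    {"ax": 0,"ay": 0,"az": 0,"dx": 0,"dy": 0,"dz": 0.8,"hand": 1},
    {"ax": 0,"ay": 0,"az": 0,"dx": 0,"dy": 0,"dz": 1.1,"hand": 1},
    {"ax": 0,"ay": 0,"az": 0,"dx": 0,"dy": 0,"dz": 1.1,"hand": 1},
    {"ax": 0,"ay": 0,"az": 0,"dx": 0,"dy": 0,"dz": 1.1,"hand": 1},
  ],
)

```text
clock: 22.45
eef_pos: [555.0, 212.6, 59.2]
tool_rot: [-3.141, 0.0, 1.478]
force: [0.8, 0.3, -1.7]
width: 38.6
gripper_force: 62.1
```

>>> send_rows(
  series=[
    {"ax": 0,"ay": 0,"az": 0,"dx": 0,"dy": 0,"dz": 0.4,"hand": 1},
    {"ax": 0,"ay": 0,"az": 0,"dx": 0,"dy": 0,"dz": 0.7,"hand": 1},
    {"ax": 0,"ay": 0,"az": 0,"dx": 0,"dy": 0,"dz": 0.95,"hand": 1},
    {"ax": 0,"ay": 0,"az": 0,"dx": 0,"dy": 0,"dz": 1.1,"hand": 1},
    {"ax": 0,"ay": 0,"az": 0,"dx": 0,"dy": 0,"dz": 1.1,"hand": 1},
    {"ax": 0,"ay": 0,"az": 0,"dx": 0,"dy": 0,"dz": 1.1,"hand": 1},
  ],
)

```text
clock: 23.05
eef_pos: [555.0, 212.5, 50.0]
tool_rot: [3.141, 0.001, 1.478]
force: [-3.4, -2.8, 11.4]
width: 38.7
gripper_force: 63.9
```

Seated at the expected height. Releasing, then on to carrier 3.

>>> send_rows(
  series=[
    {"ax": 0,"ay": 0,"az": 0,"dx": 0,"dy": 0,"dz": -0.3,"hand": 0.1},
    {"ax": 0,"ay": 0,"az": 0,"dx": 0,"dy": 0,"dz": -0.3,"hand": 0.1},
    {"ax": 0,"ay": 0,"az": 0,"dx": 0,"dy": 0,"dz": -0.3,"hand": 0.1},
    {"ax": 0,"ay": 0,"az": 0,"dx": 0,"dy": 0,"dz": -0.3,"hand": 0.1},
    {"ax": 0,"ay": 0,"az": 0,"dx": 0,"dy": 0,"dz": -4,"hand": 0.1},
    {"ax": 0,"ay": 0,"az": 0,"dx": 0,"dy": 0,"dz": -8,"hand": 0.1},
    {"ax": 0,"ay": 0,"az": 0,"dx": 0,"dy": 0,"dz": -10,"hand": 0.1},
    {"ax": 0,"ay": 0,"az": 0,"dx": 0,"dy": 0,"dz": -10,"hand": 0.1},
  ],
)

```text
clock: 23.85
eef_pos: [557.1, 213.7, 151.4]
tool_rot: [3.136, -0.003, 1.478]
force: [-0.4, 0.4, 0.6]
width: 76.9
gripper_force: 0.0
```

```bash
python3 -c "
from h import *
to(423.2,225.4,115,1.652)
t=snap('top');s=snap('side','p1.png')"
```

```text
d [ -0.1  -13.46   3.57] turn [ 0.006 -0.003 -0.174]  at [557.1 213.7 151.4] rot [ 3.136e+00 -3.000e-03  1.478e+00] F [-0.4  0.4  0.6] w 76.9 q7 -0.86 t 23.85
```

>>> send_rows(
  series=[
    {"ax": 0,"ay": 0,"az": -0.174,"dx": 0,"dy": -4,"dz": 0,"hand": 0.1},
    {"ax": 0,"ay": 0,"az": -0.174,"dx": 0,"dy": -9,"dz": 0,"hand": 0.1},
    {"ax": 0,"ay": 0,"az": -0.174,"dx": 0,"dy": -13.3,"dz": 0,"hand": 0.1},
    {"ax": 0,"ay": 0,"az": -0.174,"dx": 0,"dy": -13.3,"dz": 3.5,"hand": 0.1},
    {"ax": 0,"ay": 0,"az": -0.174,"dx": 0,"dy": -13.3,"dz": 3.5,"hand": 0.1},
    {"ax": 0,"ay": 0,"az": -0.174,"dx": 0,"dy": -13.3,"dz": 3.5,"hand": 0.1},
    {"ax": 0,"ay": 0,"az": -0.174,"dx": 0,"dy": -13.3,"dz": 3.5,"hand": 0.1},
  ],
)

```text
clock: 24.65
eef_pos: [423.7, 225.1, 113.5]
tool_rot: [3.141, -0.0, 1.651]
force: [1.3, -0.3, 1.1]
width: 77.1
gripper_force: 0.0
```

```bash
python3 -c "
from h import *
to(423.2,225.4,32,1.652)"; python3 c4.py g8.png
```

```text
d [ 0.03 -0.06  8.15] turn [ 0.001 -0.    -0.001]  at [423.7 225.1 113.5] rot [ 3.141 -0.     1.651] F [ 1.3 -0.3  1.1] w 77.1 q7 -0.96 t 24.65
1 [249 287] changed px 36
2 [271 263] changed px 22
3 [303 251] changed px 6
4 [319 230] changed px 194
```

>>> send_rows(
  series=[
    {"ax": 0,"ay": 0,"az": 0,"dx": 0,"dy": 0,"dz": 4,"hand": 0.1},
    {"ax": 0,"ay": 0,"az": 0,"dx": 0,"dy": 0,"dz": 7,"hand": 0.1},
    {"ax": 0,"ay": 0,"az": 0,"dx": 0,"dy": 0,"dz": 8.1,"hand": 0.1},
    {"ax": 0,"ay": 0,"az": 0,"dx": 0,"dy": 0,"dz": 8.1,"hand": 0.5},
    {"ax": 0,"ay": 0,"az": 0,"dx": 0,"dy": 0,"dz": 8.1,"hand": 1},
    {"ax": 0,"ay": 0,"az": 0,"dx": 0,"dy": 0,"dz": 8.1,"hand": 1},
    {"ax": 0,"ay": 0,"az": 0,"dx": 0,"dy": 0,"dz": 8.1,"hand": 1},
    {"ax": 0,"ay": 0,"az": 0,"dx": 0,"dy": 0,"dz": 8.1,"hand": 1},
    {"ax": 0,"ay": 0,"az": 0,"dx": 0,"dy": 0,"dz": 8.1,"hand": 1},
  ],
)

```text
clock: 25.6
eef_pos: [423.5, 225.5, 33.8]
tool_rot: [3.139, -0.001, 1.652]
force: [-0.7, -0.3, 7.7]
width: 38.6
gripper_force: 61.5
```

```bash
python3 -c "
from h import *
to(565.5,331.4,110,1.477)"
```

```text
d [ 9.42 15.03 -7.57] turn [ 0.002 -0.001  0.175]  at [423.5 225.5  33.8] rot [ 3.139e+00 -1.000e-03  1.652e+00] F [-0.7 -0.3  7.7] w 38.6 q7 -1.07 t 25.6
```

>>> send_rows(
  series=[
    {"ax": 0,"ay": 0,"az": 0,"dx": 0,"dy": 0,"dz": -4,"hand": 1},
    {"ax": 0,"ay": 0,"az": 0,"dx": 0,"dy": 0,"dz": -8.5,"hand": 1},
    {"ax": 0,"ay": 0,"az": 0.175,"dx": 2,"dy": 4,"dz": -8.5,"hand": 1},
    {"ax": 0,"ay": 0,"az": 0.175,"dx": 4.5,"dy": 8,"dz": -8.5,"hand": 1},
    {"ax": 0,"ay": 0,"az": 0.175,"dx": 7,"dy": 12,"dz": -8.5,"hand": 1},
    {"ax": 0,"ay": 0,"az": 0.175,"dx": 9.4,"dy": 15.1,"dz": -8.5,"hand": 1},
    {"ax": 0,"ay": 0,"az": 0.175,"dx": 9.4,"dy": 15.1,"dz": -8.5,"hand": 1},
    {"ax": 0,"ay": 0,"az": 0.175,"dx": 9.4,"dy": 15.1,"dz": -6,"hand": 1},
    {"ax": 0,"ay": 0,"az": 0.175,"dx": 9.4,"dy": 15.1,"dz": -6,"hand": 1},
    {"ax": 0,"ay": 0,"az": 0.175,"dx": 9.4,"dy": 15.1,"dz": -6,"hand": 1},
  ],
)

```text
clock: 26.6
eef_pos: [564.7, 329.9, 92.2]
tool_rot: [-3.14, 0.001, 1.477]
force: [-0.3, -0.7, -2.0]
width: 38.6
gripper_force: 61.9
```

```bash
python3 -c "
from h import *
to(565.8,331.4,70,1.477)"
```

```text
d [0.17 0.1  2.22] turn [-0.002  0.001 -0.   ]  at [564.7 329.9  92.2] rot [-3.140e+00  1.000e-03  1.477e+00] F [-0.3 -0.7 -2. ] w 38.6 q7 -1.02 t 26.6
```

>>> send_rows(
  series=[
    {"ax": 0,"ay": 0,"az": 0,"dx": 0.1,"dy": 0.1,"dz": 1.2,"hand": 1},
    {"ax": 0,"ay": 0,"az": 0,"dx": 0.1,"dy": 0.1,"dz": 2.2,"hand": 1},
    {"ax": 0,"ay": 0,"az": 0,"dx": 0.1,"dy": 0.1,"dz": 2.2,"hand": 1},
    {"ax": 0,"ay": 0,"az": 0,"dx": 0.1,"dy": 0.1,"dz": 2.2,"hand": 1},
    {"ax": 0,"ay": 0,"az": 0,"dx": 0.1,"dy": 0.1,"dz": 2.2,"hand": 1},
  ],
)

```text
clock: 27.1
eef_pos: [566.8, 332.0, 70.6]
tool_rot: [3.141, -0.0, 1.477]
force: [1.1, 0.2, -2.1]
width: 38.2
gripper_force: 61.9
```

>>> send_rows(
  series=[
    {"ax": 0,"ay": 0,"az": 0,"dx": 0,"dy": 0,"dz": 0.4,"hand": 1},
    {"ax": 0,"ay": 0,"az": 0,"dx": 0,"dy": 0,"dz": 0.8,"hand": 1},
    {"ax": 0,"ay": 0,"az": 0,"dx": 0,"dy": 0,"dz": 1.1,"hand": 1},
    {"ax": 0,"ay": 0,"az": 0,"dx": 0,"dy": 0,"dz": 1.1,"hand": 1},
    {"ax": 0,"ay": 0,"az": 0,"dx": 0,"dy": 0,"dz": 1.1,"hand": 1},
  ],
)

```text
clock: 27.6
eef_pos: [566.6, 331.8, 59.2]
tool_rot: [-3.141, 0.0, 1.477]
force: [0.4, -0.1, -2.0]
width: 38.5
gripper_force: 61.9
```

>>> send_rows(
  series=[
    {"ax": 0,"ay": 0,"az": 0,"dx": 0,"dy": 0,"dz": 0.4,"hand": 1},
    {"ax": 0,"ay": 0,"az": 0,"dx": 0,"dy": 0,"dz": 0.7,"hand": 1},
    {"ax": 0,"ay": 0,"az": 0,"dx": 0,"dy": 0,"dz": 0.95,"hand": 1},
    {"ax": 0,"ay": 0,"az": 0,"dx": 0,"dy": 0,"dz": 1.1,"hand": 1},
    {"ax": 0,"ay": 0,"az": 0,"dx": 0,"dy": 0,"dz": 1.1,"hand": 1},
    {"ax": 0,"ay": 0,"az": 0,"dx": 0,"dy": 0,"dz": 1.1,"hand": 1},
  ],
)

```text
clock: 28.2
eef_pos: [566.5, 331.6, 49.9]
tool_rot: [3.141, 0.001, 1.477]
force: [-2.7, -2.3, 9.7]
width: 38.5
gripper_force: 63.2
```

>>> send_rows(
  series=[
    {"ax": 0,"ay": 0,"az": 0,"dx": 0,"dy": 0,"dz": -0.3,"hand": 0.1},
    {"ax": 0,"ay": 0,"az": 0,"dx": 0,"dy": 0,"dz": -0.3,"hand": 0.1},
    {"ax": 0,"ay": 0,"az": 0,"dx": 0,"dy": 0,"dz": -0.3,"hand": 0.1},
    {"ax": 0,"ay": 0,"az": 0,"dx": 0,"dy": 0,"dz": -0.3,"hand": 0.1},
    {"ax": 0,"ay": 0,"az": 0,"dx": 0,"dy": 0,"dz": -4,"hand": 0.1},
    {"ax": 0,"ay": 0,"az": 0,"dx": 0,"dy": 0,"dz": -8,"hand": 0.1},
    {"ax": 0,"ay": 0,"az": 0,"dx": 0,"dy": 0,"dz": -9,"hand": 0.1},
    {"ax": 0,"ay": 0,"az": 0,"dx": 0,"dy": 0,"dz": -9,"hand": 0.1},
    {"ax": 0,"ay": 0,"az": 0,"dx": 0,"dy": 0,"dz": -9,"hand": 0.1},
  ],
)

```text
clock: 29.1
eef_pos: [566.2, 331.1, 137.4]
tool_rot: [-3.141, 0.001, 1.477]
force: [-0.5, 0.5, -1.4]
width: 76.7
gripper_force: 0.0
```

```bash
python3 -c "
from h import *
to(457.4,305.5,115,1.648)"; python3 c4.py g9.png
```

```text
d [ -3.57 -10.59   2.25] turn [-0.001  0.001 -0.171]  at [566.2 331.1 137.4] rot [-3.141e+00  1.000e-03  1.477e+00] F [-0.5  0.5 -1.4] w 76.7 q7 -1.0 t 29.1
1 [249 287] changed px 30
2 [271 263] changed px 20
3 [303 251] changed px 211
4 [319 230] changed px 181
```

Carriers 3 and 4 are seated on the rail. Now carrier 2.

>>> send_rows(
  series=[
    {"ax": 0,"ay": 0,"az": -0.171,"dx": -1.2,"dy": -4,"dz": 0,"hand": 0.1},
    {"ax": 0,"ay": 0,"az": -0.171,"dx": -2.5,"dy": -8,"dz": 0,"hand": 0.1},
    {"ax": 0,"ay": 0,"az": -0.171,"dx": -3.55,"dy": -10.6,"dz": 0,"hand": 0.1},
    {"ax": 0,"ay": 0,"az": -0.171,"dx": -3.55,"dy": -10.6,"dz": 2.2,"hand": 0.1},
    {"ax": 0,"ay": 0,"az": -0.171,"dx": -3.55,"dy": -10.6,"dz": 2.2,"hand": 0.1},
    {"ax": 0,"ay": 0,"az": -0.171,"dx": -3.55,"dy": -10.6,"dz": 2.2,"hand": 0.1},
    {"ax": 0,"ay": 0,"az": -0.171,"dx": -3.55,"dy": -10.6,"dz": 2.2,"hand": 0.1},
  ],
)

```text
clock: 29.85
eef_pos: [458.4, 306.6, 116.3]
tool_rot: [3.141, -0.0, 1.647]
force: [0.8, -0.8, 0.5]
width: 76.9
gripper_force: 0.0
```

```bash
python3 -c "
from h import *
to(457.4,305.5,32,1.648)"
```

```text
d [-0.11 -0.11  8.43] turn [ 0.    -0.    -0.001]  at [458.4 306.6 116.3] rot [ 3.141 -0.     1.647] F [ 0.8 -0.8  0.5] w 76.9 q7 -1.0 t 29.85
```

>>> send_rows(
  series=[
    {"ax": 0,"ay": 0,"az": 0,"dx": -0.1,"dy": -0.1,"dz": 4,"hand": 0.1},
    {"ax": 0,"ay": 0,"az": 0,"dx": -0.1,"dy": -0.1,"dz": 7,"hand": 0.1},
    {"ax": 0,"ay": 0,"az": 0,"dx": -0.1,"dy": -0.1,"dz": 8.4,"hand": 0.1},
    {"ax": 0,"ay": 0,"az": 0,"dx": -0.1,"dy": -0.1,"dz": 8.4,"hand": 0.5},
    {"ax": 0,"ay": 0,"az": 0,"dx": -0.1,"dy": -0.1,"dz": 8.4,"hand": 1},
    {"ax": 0,"ay": 0,"az": 0,"dx": -0.1,"dy": -0.1,"dz": 8.4,"hand": 1},
    {"ax": 0,"ay": 0,"az": 0,"dx": -0.1,"dy": -0.1,"dz": 8.4,"hand": 1},
    {"ax": 0,"ay": 0,"az": 0,"dx": -0.1,"dy": -0.1,"dz": 8.4,"hand": 1},
    {"ax": 0,"ay": 0,"az": 0,"dx": -0.1,"dy": -0.1,"dz": 8.4,"hand": 1},
  ],
)

```text
clock: 30.75
eef_pos: [457.8, 306.2, 33.8]
tool_rot: [3.139, -0.002, 1.648]
force: [-1.1, 0.2, 6.3]
width: 38.4
gripper_force: 61.2
```

```bash
python3 -c "
from h import *
to(430,0,270,1.6);to(440,-250,270,1.614)"
```

```text
d [-30.28  -5.06 -23.68] turn [ 0.003 -0.002  0.048]  at [457.8 306.2  33.8] rot [ 3.139e+00 -2.000e-03  1.648e+00] F [-1.1  0.2  6.3] w 38.4 q7 -1.09 t 30.75
d [-55.28  -5.99 -23.73] turn [ 0.003 -0.002  0.034]  at [457.8 306.2  33.8] rot [ 3.139e+00 -2.000e-03  1.648e+00] F [-1.1  0.2  6.3] w 38.4 q7 -1.09 t 30.75
```

>>> send_rows(
  series=[
    {"ax": 0,"ay": 0,"az": 0,"dx": 0,"dy": 0,"dz": -4,"hand": 1},
    {"ax": 0,"ay": 0,"az": 0,"dx": 0,"dy": 0,"dz": -9,"hand": 1},
    {"ax": 0,"ay": 0,"az": 0,"dx": -3,"dy": -0.4,"dz": -14,"hand": 1},
    {"ax": 0,"ay": 0,"az": 0.034,"dx": -8,"dy": -1,"dz": -18,"hand": 1},
    {"ax": 0,"ay": 0,"az": 0.034,"dx": -13,"dy": -2,"dz": -20,"hand": 1},
    {"ax": 0,"ay": 0,"az": 0.034,"dx": -18,"dy": -3,"dz": -20,"hand": 1},
    {"ax": 0,"ay": 0,"az": 0.034,"dx": -23,"dy": -3,"dz": -20,"hand": 1},
    {"ax": 0,"ay": 0,"az": 0.034,"dx": -28,"dy": -4,"dz": -20,"hand": 1},
    {"ax": 0,"ay": 0,"az": 0.034,"dx": -33,"dy": -4.5,"dz": -20,"hand": 1},
    {"ax": 0,"ay": 0,"az": 0.034,"dx": -38,"dy": -5,"dz": -20,"hand": 1},
  ],
)

```text
clock: 31.75
eef_pos: [436.2, -53.6, 232.8]
tool_rot: [3.141, 0.001, 1.614]
force: [2.3, -0.3, -2.0]
width: 38.2
gripper_force: 61.7
```

```bash
python3 -c "
from h import *
to(470,-290,200,1.614);to(552,-290,120,1.614)"
```

```text
d [-23.76   2.35   3.3 ] turn [ 0.001  0.001 -0.   ]  at [436.2 -53.6 232.8] rot [3.141e+00 1.000e-03 1.614e+00] F [ 2.3 -0.3 -2. ] w 38.2 q7 -0.22 t 31.75
d [-24.1   10.54  11.31] turn [ 0.001  0.001 -0.   ]  at [436.2 -53.6 232.8] rot [3.141e+00 1.000e-03 1.614e+00] F [ 2.3 -0.3 -2. ] w 38.2 q7 -0.22 t 31.75
```

>>> send_rows(
  series=[
    {"ax": 0,"ay": 0,"az": 0,"dx": -5,"dy": 0.5,"dz": 0,"hand": 1},
    {"ax": 0,"ay": 0,"az": 0,"dx": -10,"dy": 1,"dz": 0,"hand": 1},
    {"ax": 0,"ay": 0,"az": 0,"dx": -15,"dy": 1.5,"dz": 0,"hand": 1},
    {"ax": 0,"ay": 0,"az": 0,"dx": -20,"dy": 3.5,"dz": 0,"hand": 1},
    {"ax": 0,"ay": 0,"az": 0,"dx": -24.1,"dy": 7,"dz": 3,"hand": 1},
    {"ax": 0,"ay": 0,"az": 0,"dx": -24.1,"dy": 10.5,"dz": 7,"hand": 1},
    {"ax": 0,"ay": 0,"az": 0,"dx": -24.1,"dy": 10.5,"dz": 11.3,"hand": 1},
    {"ax": 0,"ay": 0,"az": 0,"dx": -24.1,"dy": 10.5,"dz": 11.3,"hand": 1},
    {"ax": 0,"ay": 0,"az": 0,"dx": -24.1,"dy": 10.5,"dz": 11.3,"hand": 1},
    {"ax": 0,"ay": 0,"az": 0,"dx": -24.1,"dy": 10.5,"dz": 11.3,"hand": 1},
  ],
)

```text
clock: 32.75
eef_pos: [552.9, -288.0, 121.4]
tool_rot: [3.139, 0.001, 1.614]
force: [0.1, -0.6, -1.4]
width: 38.6
gripper_force: 61.7
```

```bash
python3 -c "
from h import *
to(552,-290,38,1.614)"
```

```text
d [-0.18 -0.11  8.34] turn [ 0.002  0.001 -0.   ]  at [ 552.9 -288.   121.4] rot [3.139e+00 1.000e-03 1.614e+00] F [ 0.1 -0.6 -1.4] w 38.6 q7 0.1 t 32.75
```

>>> send_rows(
  series=[
    {"ax": 0,"ay": 0,"az": 0,"dx": -0.15,"dy": 0,"dz": 4,"hand": 1},
    {"ax": 0,"ay": 0,"az": 0,"dx": -0.15,"dy": 0,"dz": 6,"hand": 1},
    {"ax": 0,"ay": 0,"az": 0,"dx": -0.15,"dy": 0,"dz": 7,"hand": 1},
    {"ax": 0,"ay": 0,"az": 0,"dx": -0.15,"dy": 0,"dz": 7.7,"hand": 1},
    {"ax": 0,"ay": 0,"az": 0,"dx": -0.15,"dy": 0,"dz": 8.2,"hand": 1},
    {"ax": 0,"ay": 0,"az": 0,"dx": -0.15,"dy": 0,"dz": 8.5,"hand": 1},
    {"ax": 0,"ay": 0,"az": 0,"dx": -0.15,"dy": 0,"dz": 8.5,"hand": 1},
    {"ax": 0,"ay": 0,"az": 0,"dx": -0.15,"dy": 0,"dz": 8.5,"hand": 1},
  ],
)

```text
clock: 33.55
eef_pos: [553.5, -289.9, 37.9]
tool_rot: [3.139, 0.003, 1.614]
force: [-4.0, 0.7, 13.9]
width: 38.5
gripper_force: 63.4
```

Carrier 2 is on the tray floor (TCP z 38, as expected). Releasing, then back for carrier 1.

>>> send_rows(
  series=[
    {"ax": 0,"ay": 0,"az": 0,"dx": 0,"dy": 0,"dz": -0.3,"hand": 0.1},
    {"ax": 0,"ay": 0,"az": 0,"dx": 0,"dy": 0,"dz": -0.3,"hand": 0.1},
    {"ax": 0,"ay": 0,"az": 0,"dx": 0,"dy": 0,"dz": -0.3,"hand": 0.1},
    {"ax": 0,"ay": 0,"az": 0,"dx": 0,"dy": 0,"dz": -0.3,"hand": 0.1},
    {"ax": 0,"ay": 0,"az": 0,"dx": 0,"dy": 0,"dz": -4,"hand": 0.1},
    {"ax": 0,"ay": 0,"az": 0,"dx": 0,"dy": 0,"dz": -8.5,"hand": 0.1},
    {"ax": 0,"ay": 0,"az": 0,"dx": 1,"dy": -4,"dz": -13,"hand": 0.1},
    {"ax": 0,"ay": 0,"az": 0,"dx": 5,"dy": -8,"dz": -16,"hand": 0.1},
    {"ax": 0,"ay": 0,"az": 0,"dx": 10,"dy": -10,"dz": -17,"hand": 0.1},
    {"ax": 0,"ay": 0,"az": 0,"dx": 15,"dy": -10.5,"dz": -17,"hand": 0.1},
  ],
)

```text
clock: 34.55
eef_pos: [445.8, -167.5, 203.1]
tool_rot: [3.14, 0.002, 1.609]
force: [2.3, 0.5, 0.1]
width: 76.7
gripper_force: 0.0
```

```bash
python3 -c "
from h import *
to(445,396,200,1.338)"; python3 c4.py h0.png
```

```text
d [56.31  2.09  0.2 ] turn [0.001 0.002 0.271]  at [ 445.8 -167.5  203.1] rot [3.140e+00 2.000e-03 1.609e+00] F [2.3 0.5 0.1] w 76.7 q7 -0.02 t 34.55
1 [249 287] changed px 32
2 [271 263] changed px 175
3 [303 251] changed px 211
4 [319 230] changed px 183
```

>>> send_rows(
  series=[
    {"ax": 0,"ay": 0,"az": 0,"dx": 5,"dy": 0,"dz": 0,"hand": 0.1},
    {"ax": 0,"ay": 0,"az": 0.1,"dx": 10,"dy": 0.3,"dz": 0,"hand": 0.1},
    {"ax": 0,"ay": 0,"az": 0.2,"dx": 15,"dy": 0.5,"dz": 0,"hand": 0.1},
    {"ax": 0,"ay": 0,"az": 0.27,"dx": 20,"dy": 0.7,"dz": 0,"hand": 0.1},
    {"ax": 0,"ay": 0,"az": 0.27,"dx": 25,"dy": 1,"dz": 0,"hand": 0.1},
    {"ax": 0,"ay": 0,"az": 0.27,"dx": 30,"dy": 1,"dz": 0,"hand": 0.1},
    {"ax": 0,"ay": 0,"az": 0.27,"dx": 35,"dy": 1.2,"dz": 0,"hand": 0.1},
    {"ax": 0,"ay": 0,"az": 0.27,"dx": 40,"dy": 1.4,"dz": 0,"hand": 0.1},
    {"ax": 0,"ay": 0,"az": 0.27,"dx": 45,"dy": 1.6,"dz": 0,"hand": 0.1},
    {"ax": 0,"ay": 0,"az": 0.27,"dx": 50,"dy": 1.8,"dz": 0,"hand": 0.1},
  ],
)

```text
clock: 35.6
eef_pos: [443.7, 335.1, 201.5]
tool_rot: [-3.142, 0.0, 1.344]
force: [1.3, -0.5, -0.3]
width: 77.0
gripper_force: 0.0
```

```bash
python3 -c "
from h import *
to(445,396,115,1.338)"
```

```text
d [ 5.97 -1.25  8.65] turn [-0.     0.     0.006]  at [443.7 335.1 201.5] rot [-3.142  0.     1.344] F [ 1.3 -0.5 -0.3] w 77.0 q7 -1.22 t 35.6
```

>>> send_rows(
  series=[
    {"ax": 0,"ay": 0,"az": 0,"dx": 4,"dy": -0.8,"dz": 0,"hand": 0.1},
    {"ax": 0,"ay": 0,"az": 0,"dx": 5.7,"dy": -1.25,"dz": 4,"hand": 0.1},
    {"ax": 0,"ay": 0,"az": 0,"dx": 5.7,"dy": -1.25,"dz": 8.6,"hand": 0.1},
    {"ax": 0,"ay": 0,"az": 0,"dx": 5.7,"dy": -1.25,"dz": 8.6,"hand": 0.1},
    {"ax": 0,"ay": 0,"az": 0,"dx": 5.7,"dy": -1.25,"dz": 8.6,"hand": 0.1},
    {"ax": 0,"ay": 0,"az": 0,"dx": 5.7,"dy": -1.25,"dz": 8.6,"hand": 0.1},
  ],
)

```text
clock: 36.2
eef_pos: [445.9, 392.0, 117.9]
tool_rot: [3.14, -0.003, 1.343]
force: [-1.0, 0.3, -0.0]
width: 76.9
gripper_force: 0.0
```

```bash
python3 c4.py h1.png;python3 -c "
from h import *
to(445,396,32,1.338)"
```

```text
1 [249 287] changed px 33
2 [271 263] changed px 173
3 [303 251] changed px 211
4 [319 230] changed px 184
d [ 0.33 -0.22  8.63] turn [ 0.002 -0.003  0.005]  at [446.1 392.1 118.3] rot [ 3.139e+00 -3.000e-03  1.343e+00] F [ 0.4 -1.4  1. ] w 77.0 q7 -1.35 t 36.25
```

>>> send_rows(
  series=[
    {"ax": 0,"ay": 0,"az": 0,"dx": 0.35,"dy": -0.15,"dz": 4,"hand": 0.1},
    {"ax": 0,"ay": 0,"az": 0,"dx": 0.35,"dy": -0.15,"dz": 7,"hand": 0.1},
    {"ax": 0,"ay": 0,"az": 0,"dx": 0.35,"dy": -0.15,"dz": 8.6,"hand": 0.1},
    {"ax": 0,"ay": 0,"az": 0,"dx": 0.35,"dy": -0.15,"dz": 8.6,"hand": 0.5},
    {"ax": 0,"ay": 0,"az": 0,"dx": 0.35,"dy": -0.15,"dz": 8.6,"hand": 1},
    {"ax": 0,"ay": 0,"az": 0,"dx": 0.35,"dy": -0.15,"dz": 8.6,"hand": 1},
    {"ax": 0,"ay": 0,"az": 0,"dx": 0.35,"dy": -0.15,"dz": 8.6,"hand": 1},
    {"ax": 0,"ay": 0,"az": 0,"dx": 0.35,"dy": -0.15,"dz": 8.6,"hand": 1},
    {"ax": 0,"ay": 0,"az": 0,"dx": 0.35,"dy": -0.15,"dz": 8.6,"hand": 1},
  ],
)

```text
clock: 37.15
eef_pos: [444.9, 396.3, 31.9]
tool_rot: [3.14, -0.003, 1.344]
force: [0.1, -0.1, 6.2]
width: 38.5
gripper_force: 61.3
```

```bash
python3 -c "
from h import *
to(440,0,240,1.614);to(440,-250,240,1.614)"
```

```text
d [-38.66   8.49 -20.91] turn [ 0.002 -0.003 -0.27 ]  at [444.9 396.3  31.9] rot [ 3.140e+00 -3.000e-03  1.344e+00] F [ 0.1 -0.1  6.2] w 38.5 q7 -1.41 t 37.15
d [-63.02  14.12 -20.98] turn [ 0.002 -0.003 -0.27 ]  at [444.9 396.3  31.9] rot [ 3.140e+00 -3.000e-03  1.344e+00] F [ 0.1 -0.1  6.2] w 38.5 q7 -1.41 t 37.15
```

>>> send_rows(
  series=[
    {"ax": 0,"ay": 0,"az": 0,"dx": 0,"dy": 0,"dz": -4,"hand": 1},
    {"ax": 0,"ay": 0,"az": 0,"dx": 0,"dy": 0,"dz": -9,"hand": 1},
    {"ax": 0,"ay": 0,"az": -0.05,"dx": -3,"dy": 0.7,"dz": -14,"hand": 1},
    {"ax": 0,"ay": 0,"az": -0.1,"dx": -8,"dy": 1.8,"dz": -18,"hand": 1},
    {"ax": 0,"ay": 0,"az": -0.2,"dx": -13,"dy": 2.8,"dz": -20,"hand": 1},
    {"ax": 0,"ay": 0,"az": -0.27,"dx": -18,"dy": 3.9,"dz": -20,"hand": 1},
    {"ax": 0,"ay": 0,"az": -0.27,"dx": -23,"dy": 5,"dz": -20,"hand": 1},
    {"ax": 0,"ay": 0,"az": -0.27,"dx": -28,"dy": 6.1,"dz": -20,"hand": 1},
    {"ax": 0,"ay": 0,"az": -0.27,"dx": -33,"dy": 7.2,"dz": -20,"hand": 1},
    {"ax": 0,"ay": 0,"az": -0.27,"dx": -38,"dy": 8.4,"dz": -20,"hand": 1},
  ],
)

```text
clock: 38.15
eef_pos: [439.8, 34.8, 230.5]
tool_rot: [3.14, 0.001, 1.614]
force: [0.8, 0.4, -2.3]
width: 38.2
gripper_force: 61.7
```

```bash
python3 -c "
from h import *
to(455,-386,232,1.614);to(556,-388,120,1.614)"
```

```text
d [-42.11  -0.29  -0.12] turn [ 0.001  0.001 -0.   ]  at [439.8  34.8 230.5] rot [3.140e+00 1.000e-03 1.614e+00] F [ 0.8  0.4 -2.3] w 38.2 q7 -0.42 t 38.15
d [-42.74   9.77  11.09] turn [ 0.001  0.001 -0.   ]  at [439.8  34.8 230.5] rot [3.140e+00 1.000e-03 1.614e+00] F [ 0.8  0.4 -2.3] w 38.2 q7 -0.42 t 38.15
```

>>> send_rows(
  series=[
    {"ax": 0,"ay": 0,"az": 0,"dx": -5,"dy": 0,"dz": 0,"hand": 1},
    {"ax": 0,"ay": 0,"az": 0,"dx": -10,"dy": 0,"dz": 0,"hand": 1},
    {"ax": 0,"ay": 0,"az": 0,"dx": -15,"dy": 0.5,"dz": 0,"hand": 1},
    {"ax": 0,"ay": 0,"az": 0,"dx": -20,"dy": 1,"dz": 0,"hand": 1},
    {"ax": 0,"ay": 0,"az": 0,"dx": -25,"dy": 3,"dz": 0,"hand": 1},
    {"ax": 0,"ay": 0,"az": 0,"dx": -30,"dy": 5,"dz": 0,"hand": 1},
    {"ax": 0,"ay": 0,"az": 0,"dx": -35,"dy": 7,"dz": 0,"hand": 1},
    {"ax": 0,"ay": 0,"az": 0,"dx": -39,"dy": 9,"dz": 1,"hand": 1},
    {"ax": 0,"ay": 0,"az": 0,"dx": -42.7,"dy": 9.8,"dz": 4,"hand": 1},
    {"ax": 0,"ay": 0,"az": 0,"dx": -42.7,"dy": 9.8,"dz": 8,"hand": 1},
  ],
)

```text
clock: 39.15
eef_pos: [558.0, -394.3, 151.0]
tool_rot: [3.136, 0.009, 1.606]
force: [-0.3, -0.8, -3.8]
width: 38.4
gripper_force: 61.7
```

>>> send_rows(
  series=[
    {"ax": 0,"ay": 0,"az": 0,"dx": 0,"dy": 0,"dz": 3,"hand": 1},
    {"ax": 0,"ay": 0,"az": 0,"dx": 0,"dy": 0,"dz": 3,"hand": 1},
    {"ax": 0,"ay": 0,"az": 0,"dx": 0,"dy": 0,"dz": 3,"hand": 1},
  ],
)

```text
clock: 39.45
eef_pos: [556.7, -385.1, 120.4]
tool_rot: [3.141, -0.0, 1.614]
force: [0.1, 0.0, -1.9]
width: 38.4
gripper_force: 61.6
```

```bash
python3 -c "
from h import *
to(556,-388,36,1.614)"
```

```text
d [-0.29 -0.08  8.44] turn [ 0. -0.  0.]  at [ 556.7 -385.1  120.4] rot [ 3.141 -0.     1.614] F [ 0.1  0.  -1.9] w 38.4 q7 0.27 t 39.45
```

>>> send_rows(
  series=[
    {"ax": 0,"ay": 0,"az": 0,"dx": -0.15,"dy": 0,"dz": 4,"hand": 1},
    {"ax": 0,"ay": 0,"az": 0,"dx": -0.15,"dy": 0,"dz": 6,"hand": 1},
    {"ax": 0,"ay": 0,"az": 0,"dx": -0.15,"dy": 0,"dz": 7,"hand": 1},
    {"ax": 0,"ay": 0,"az": 0,"dx": -0.15,"dy": 0,"dz": 7.7,"hand": 1},
    {"ax": 0,"ay": 0,"az": 0,"dx": -0.15,"dy": 0,"dz": 8.2,"hand": 1},
    {"ax": 0,"ay": 0,"az": 0,"dx": -0.15,"dy": 0,"dz": 8.6,"hand": 1},
    {"ax": 0,"ay": 0,"az": 0,"dx": -0.15,"dy": 0,"dz": 8.6,"hand": 1},
    {"ax": 0,"ay": 0,"az": 0,"dx": -0.15,"dy": 0,"dz": 8.6,"hand": 1},
  ],
)

```text
clock: 40.25
eef_pos: [557.7, -387.6, 36.0]
tool_rot: [3.139, 0.002, 1.614]
force: [-2.1, 1.3, 6.3]
width: 38.7
gripper_force: 62.5
```

>>> send_rows(
  series=[
    {"ax": 0,"ay": 0,"az": 0,"dx": 0,"dy": 0,"dz": -0.3,"hand": 0.1},
    {"ax": 0,"ay": 0,"az": 0,"dx": 0,"dy": 0,"dz": -0.3,"hand": 0.1},
    {"ax": 0,"ay": 0,"az": 0,"dx": 0,"dy": 0,"dz": -0.3,"hand": 0.1},
    {"ax": 0,"ay": 0,"az": 0,"dx": 0,"dy": 0,"dz": -0.3,"hand": 0.1},
    {"ax": 0,"ay": 0,"az": 0,"dx": 0,"dy": 0,"dz": -4,"hand": 0.1},
    {"ax": 0,"ay": 0,"az": 0,"dx": 0,"dy": 0,"dz": -8.5,"hand": 0.1},
    {"ax": 0,"ay": 0,"az": 0,"dx": 0,"dy": 0,"dz": -13,"hand": 0.1},
    {"ax": 0,"ay": 0,"az": 0,"dx": 0,"dy": 0,"dz": -16,"hand": 0.1},
    {"ax": 0,"ay": 0,"az": 0,"dx": 0,"dy": 0,"dz": -16,"hand": 0.1},
  ],
)

```text
clock: 41.15
eef_pos: [559.6, -388.1, 199.3]
tool_rot: [3.133, 0.005, 1.613]
force: [-0.3, 0.6, -0.1]
width: 77.3
gripper_force: 0.0
```

```bash
cat > st.py <<'E'
from h import *
import pickle,sys
from scipy.ndimage import map_coordinates as mc
# stand collar slots: brightness around the collar's top ring (z=36), from both views at start
a,b=pickle.load(open("g0.pkl","rb"))
c=np.array([459,10.4])
for n,g in(("top",a),("side",b)):
    G=np.array(g["pixels"]).min(2).astype(float)
    for r in (34,36,38):
        th=np.radians(np.arange(-180,180,3));P=np.array([proj(g,(c[0]+r*np.cos(t),c[1]+r*np.sin(t),36)) for t in th])
        v=mc(G,[P[:,1],P[:,0]],order=1)
        for c0 in(0,180):
            d=(np.degrees(th)-c0+180)%360-180;m=np.abs(d)<36
            w=np.clip(np.median(v)-20-v[m],0,None);print(n,r,c0,"med",np.median(v).round(),"min",v[m].min().round(),"centroid",((w*d[m]).sum()/(w.sum()+1e-9)).round(1))
E
python3 st.py; python3 -c "
from h import *
to(401.5,-297,190,1.76)
snap('top','h2t.png');snap('side','h2.png')"
```

```text
top 34 0 med 238.0 min 138.0 centroid -3.6
top 34 180 med 238.0 min 213.0 centroid 10.4
top 36 0 med 241.0 min 137.0 centroid -3.9
top 36 180 med 241.0 min 224.0 centroid 0.0
top 38 0 med 239.0 min 113.0 centroid -3.1
top 38 180 med 239.0 min 228.0 centroid 0.0
side 34 0 med 222.0 min 28.0 centroid -13.6
side 34 180 med 222.0 min 136.0 centroid 1.5
side 36 0 med 231.0 min 28.0 centroid -11.9
side 36 180 med 231.0 min 151.0 centroid 1.7
side 38 0 med 220.0 min 35.0 centroid -10.2
side 38 180 med 220.0 min 150.0 centroid 2.0
d [  9.78 -15.41   0.75] turn [ 0.008  0.006 -0.147]  at [ 559.6 -388.1  199.3] rot [3.133 0.005 1.613] F [-0.3  0.6 -0.1] w 77.3 q7 0.31 t 41.15
```

Run:
```python
from h import *
import pickle
a,b=pickle.load(open("g0.pkl","rb"))
A=cv2.GaussianBlur(np.array(a["pixels"]),(3,3),0)
print(A[234-9:234+10:3,428-14:428+15:2].mean(2).astype(int))
G=A.mean(2)
for lo in(80,88,95):
    m=((G>lo)&(G<150)).astype(np.uint8); m[:, :418]=0;m[:,446:]=0;m[:220]=0;m[248:]=0
    n,l,s,c=cv2.connectedComponentsWithStats(m);i=1+np.argmax(s[1:,4])
    h=cv2.convexHull(np.argwhere(l==i)[:,::-1].astype(np.float32));(x,y),r=cv2.minEnclosingCircle(h);M=cv2.moments(h)
    print(lo,s[i],r,onz(a,x,y,114),onz(a,M['m10']/M['m00'],M['m01']/M['m00'],114), "exp r",27.5*433/1130)
B=np.array(b["pixels"]).astype(int)
for z in(30,60,90,105):
    u,v=proj(b,(401.6,-297,z)).round().astype(int);row=B[v,u-14:u+15].mean(1).round().astype(int);print(z,u,v,row)
```

```text
[[ 33  31  36  45  54  61  80 102 111 111 110 110 102  70  35]
 [ 32  53  67  69  70  87 109 113 113 111 106 103  91  78  51]
 [ 52  67  70  69  74  90  74  64  54  47  43  41  39  39  40]
 [ 64  68  70  71  73  70  31  33  39  40  43  45  53  63  66]
 [ 89  69  69  70  72  76  76  82  95  97 106 110 112 114  98]
 [ 43  63  70  71  71  73  86 106 114 114 113 114 111  94  52]
 [ 23  33  52  65  69  71  71  71  77  81  79  73  55  29  48]]
80 [425 235  18   9 105] 8.732224464416504 [ 390.44063123 -299.23138443  114.        ] [ 385.40767673 -300.22436576  114.        ] exp r 10.537610619469026
88 [426 235  17   8  91] 8.24631118774414 [ 390.43939109 -300.51881409  114.        ] [ 386.04324205 -301.58371694  114.        ] exp r 10.537610619469026
95 [426 236  17   7  77] 8.139510154724121 [ 389.15108949 -300.46099235  114.        ] [ 385.52605357 -300.85232949  114.        ] exp r 10.537610619469026
30 403 176 [ 27  26  26  24  24  44  75  78  81  85  84  87  87  88  91  87  86  86
  88  85  86  88  67  26   8  19 149 238 246]
60 404 167 [ 24  17  22  14  21  41  67  79  81  84  84  87  88  87  88  91  87  88
  88  90  89  85  93  92  96  95  94  95 100]
90 405 159 [55 43 44 27 30 47 69 79 83 80 86 88 90 89 91 89 90 88 88 89 87 86 87 89
 89 91 92 93 96]
105 405 155 [ 62  46  55  53  38  52  69  78  81  86  89  81  76  77  74  80 102 108
 108 102  97  96  89 108 114  97  94  95  95]
```

Run:
```python
from h import *
import pickle
a,b=pickle.load(open("g0.pkl","rb"))
G=cv2.GaussianBlur(np.array(a["pixels"]),(3,3),0).mean(2)
m=((G>88)&(G<150)).astype(np.uint8); m[:, :421]=0;m[:,446:]=0;m[:220]=0;m[248:]=0
n,l,s,c=cv2.connectedComponentsWithStats(m);i=1+np.argsort(-s[1:,4])[:2];print(s[i])
h=cv2.convexHull(np.argwhere(np.isin(l,i))[:,::-1].astype(np.float32));(x,y),r=cv2.minEnclosingCircle(h);M=cv2.moments(h)
print(r,onz(a,x,y,114),onz(a,M['m10']/M['m00'],M['m01']/M['m00'],114))
K=((G<60)).astype(np.uint8); k=np.zeros_like(K);cv2.circle(k,(round(x),round(y)),8,1,-1);q=np.argwhere(K&k)[:,::-1]
W=np.array([onz(a,*p,142)[:2] for p in q]);e=np.linalg.eigh(np.cov(W.T))[1][:,1];print("bar",W.mean(0),np.arctan2(e[1],e[0]))
print(proj(b,(401.6,-297,30)))
```

```text
[[426 235  17   8  91]
 [424 223  17   9  86]]
10.009390830993652 [ 400.88293609 -298.52482483  114.        ] [ 401.41974919 -298.63197023  114.        ]
bar [ 400.03219651 -290.89635294] 1.76305673127396
[403.19320785 175.50761701]
```

```bash
python3 -c "
from h import *
to(401.5,-298,190,1.763)"
```

```text
d [  9.56 -15.11   0.41] turn [ 0.001  0.001 -0.149]  at [ 556.6 -387.   194.3] rot [3.141e+00 1.000e-03 1.614e+00] F [-0.6  0.4 -0.9] w 76.8 q7 0.31 t 41.25
```

>>> send_rows(
  series=[
    {"ax": 0,"ay": 0,"az": -0.05,"dx": 2,"dy": -4,"dz": 0,"hand": 0.4},
    {"ax": 0,"ay": 0,"az": -0.1,"dx": 5,"dy": -8,"dz": 0,"hand": 0.4},
    {"ax": 0,"ay": 0,"az": -0.15,"dx": 7.5,"dy": -12,"dz": 0,"hand": 0.4},
    {"ax": 0,"ay": 0,"az": -0.15,"dx": 9.6,"dy": -15.4,"dz": 0,"hand": 0.4},
    {"ax": 0,"ay": 0,"az": -0.15,"dx": 9.6,"dy": -15.4,"dz": 0,"hand": 0.4},
    {"ax": 0,"ay": 0,"az": -0.15,"dx": 9.6,"dy": -15.4,"dz": 1,"hand": 0.4},
    {"ax": 0,"ay": 0,"az": -0.15,"dx": 9.6,"dy": -15.4,"dz": 1,"hand": 0.4},
    {"ax": 0,"ay": 0,"az": -0.15,"dx": 9.6,"dy": -15.4,"dz": 1,"hand": 0.4},
  ],
)

```text
clock: 42.05
eef_pos: [399.4, -297.7, 182.8]
tool_rot: [3.141, -0.001, 1.764]
force: [-0.6, 0.4, -0.3]
width: 51.2
gripper_force: 0.0
```

```bash
python3 -c "
from h import *
to(401.5,-298,119,1.763)"
```

```text
d [-0.08  0.2   6.38] turn [ 0.    -0.001  0.001]  at [ 399.4 -297.7  182.8] rot [ 3.141e+00 -1.000e-03  1.764e+00] F [-0.6  0.4 -0.3] w 51.2 q7 0.37 t 42.05
```

>>> send_rows(
  series=[
    {"ax": 0,"ay": 0,"az": 0,"dx": -0.05,"dy": 0.2,"dz": 3,"hand": 0.4},
    {"ax": 0,"ay": 0,"az": 0,"dx": -0.05,"dy": 0.2,"dz": 5,"hand": 0.4},
    {"ax": 0,"ay": 0,"az": 0,"dx": -0.05,"dy": 0.2,"dz": 6.2,"hand": 0.4},
    {"ax": 0,"ay": 0,"az": 0,"dx": -0.05,"dy": 0.2,"dz": 6.2,"hand": 0.4},
    {"ax": 0,"ay": 0,"az": 0,"dx": -0.05,"dy": 0.2,"dz": 6.2,"hand": 1},
    {"ax": 0,"ay": 0,"az": 0,"dx": -0.05,"dy": 0.2,"dz": 6.2,"hand": 1},
    {"ax": 0,"ay": 0,"az": 0,"dx": -0.05,"dy": 0.2,"dz": 6.2,"hand": 1},
    {"ax": 0,"ay": 0,"az": 0,"dx": -0.05,"dy": 0.2,"dz": 6.2,"hand": 1},
    {"ax": 0,"ay": 0,"az": 0,"dx": -0.05,"dy": 0.2,"dz": 6.2,"hand": 1},
    {"ax": 0,"ay": 0,"az": 0,"dx": -0.05,"dy": 0.2,"dz": 6.2,"hand": 1},
  ],
)

```text
clock: 43.05
eef_pos: [401.8, -298.1, 122.7]
tool_rot: [3.139, 0.002, 1.764]
force: [1.2, -0.1, 6.6]
width: 14.7
gripper_force: 60.5
```

```bash
python3 -c "
from h import *
to(401.5,-298,119,1.763)"
```

```text
d [ 0.02 -0.03  0.37] turn [0.002 0.002 0.001]  at [ 401.8 -298.1  122.7] rot [3.139e+00 2.000e-03 1.764e+00] F [ 1.2 -0.1  6.6] w 14.7 q7 0.29 t 43.05
```

>>> send_rows(
  series=[
    {"ax": 0,"ay": 0,"az": 0,"dx": 0,"dy": 0,"dz": -4,"hand": 1},
    {"ax": 0,"ay": 0,"az": 0,"dx": 0,"dy": 0,"dz": -8,"hand": 1},
    {"ax": 0,"ay": 0,"az": -0.1,"dx": 0,"dy": 0,"dz": -12,"hand": 1},
    {"ax": 0,"ay": 0,"az": -0.2,"dx": 2,"dy": 1,"dz": -15,"hand": 1},
    {"ax": 0,"ay": 0,"az": -0.3,"dx": 5,"dy": 2,"dz": -15,"hand": 1},
    {"ax": 0,"ay": 0,"az": -0.43,"dx": 9,"dy": 3.5,"dz": -15,"hand": 1},
    {"ax": 0,"ay": 0,"az": -0.55,"dx": 13,"dy": 5,"dz": -15,"hand": 1},
    {"ax": 0,"ay": 0,"az": -0.67,"dx": 17,"dy": 6.7,"dz": -15,"hand": 1},
    {"ax": 0,"ay": 0,"az": -0.8,"dx": 21,"dy": 8.3,"dz": -15,"hand": 1},
    {"ax": 0,"ay": 0,"az": -0.93,"dx": 25,"dy": 9.8,"dz": -15,"hand": 1},
  ],
)

```text
clock: 44.05
eef_pos: [448.2, -32.4, 271.5]
tool_rot: [-3.14, -0.0, 2.699]
force: [0.2, -0.2, -1.0]
width: 14.7
gripper_force: 59.4
```

```bash
python3 -c "
from h import *
to(459.3,10,265,3.092)"
```

```text
d [0.81 4.3  0.65] turn [-0.001 -0.001 -0.393]  at [448.2 -32.4 271.5] rot [-3.14  -0.     2.699] F [ 0.2 -0.2 -1. ] w 14.7 q7 0.69 t 44.05
```

>>> send_rows(
  series=[
    {"ax": 0,"ay": 0,"az": -0.1,"dx": 0.4,"dy": 2.5,"dz": 0,"hand": 1},
    {"ax": 0,"ay": 0,"az": -0.2,"dx": 0.8,"dy": 4.2,"dz": 0,"hand": 1},
    {"ax": 0,"ay": 0,"az": -0.3,"dx": 0.8,"dy": 4.2,"dz": 0.3,"hand": 1},
    {"ax": 0,"ay": 0,"az": -0.393,"dx": 0.8,"dy": 4.2,"dz": 0.3,"hand": 1},
    {"ax": 0,"ay": 0,"az": -0.393,"dx": 0.8,"dy": 4.2,"dz": 0.3,"hand": 1},
    {"ax": 0,"ay": 0,"az": -0.393,"dx": 0.8,"dy": 4.2,"dz": 0.3,"hand": 1},
    {"ax": 0,"ay": 0,"az": -0.393,"dx": 0.8,"dy": 4.2,"dz": 0.3,"hand": 1},
    {"ax": 0,"ay": 0,"az": -0.393,"dx": 0.8,"dy": 4.2,"dz": 0.3,"hand": 1},
  ],
)

```text
clock: 44.85
eef_pos: [459.7, 7.6, 268.8]
tool_rot: [-3.141, -0.0, 3.085]
force: [0.4, 0.2, -2.0]
width: 14.7
gripper_force: 59.4
```

```bash
python3 -c "
from mos import *
to(459.3,10.2,168,3.092)
g=snap('side','k1.png');im=cv2.imread('pics/k1.png');p=proj(g,(459,10,110)).round();P=read_state()['eef_pos']
print(p,proj(g,P-[0,0,122.7]),proj(g,(459,10.4,112)))
cv2.imwrite('pics/k1c.png',tile(im,*p,35,False,560))"
```

```text
d [ 0.06  0.26 10.08] turn [-0.    -0.    -0.007]  at [459.7   7.6 268.8] rot [-3.141 -0.     3.085] F [ 0.4  0.2 -2. ] w 14.7 q7 0.91 t 44.85
[339. 187.] [339.57393065 175.35009527] [338.9804127  186.73390662]
```

View pics/k1c.png

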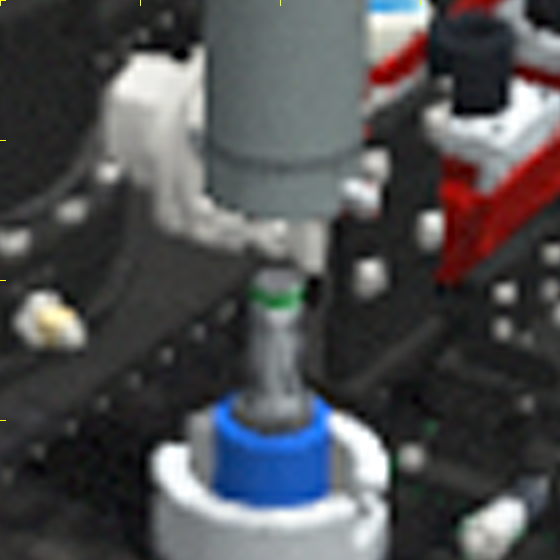

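The cover hangs over the gauge, axis at u≈339.7 against the stand's u≈338.0 (tile scale 8). One slot shows at tile (368,500), which is pixel (350,214.5). I'll compute its bearing.

```bash
python3 - <<'E'
from h import *
import pickle
a,b=pickle.load(open("g0.pkl","rb"))
c=np.array([459.8,10.8])
for q in((343,488),(360,488),(368,500),(378,494),(375,518)):
    X=onz(b,339+(q[0]-280)/8,187+(q[1]-280)/8,36)[:2]-c; print(q,X.round(1),np.linalg.norm(X).round(1),np.degrees(np.arctan2(X[1],X[0])).round(1))
for q in((150,470),(390,470)):
    print(onz(b,339+(q[0]-280)/8,187+(q[1]-280)/8,36))
for ang in(180,177,174): # expected slot jambs at top
    print(ang,[ (280+8*(proj(b,(*(c+R_*np.array([np.cos(t),np.sin(t)])),36))-[339,187])).round(0).tolist() for R_,s in((41,-1),(41,1),(31,-1),(31,1)) for t in[np.radians(ang)+s*7.5/R_]])
E
python3 - <<'E'
import cv2,sys
sys.path.insert(0,'.')
from mos import *
im=cv2.imread('pics/k1.png');np.set_printoptions(linewidth=200)
print(im.min(2)[208:222,340:356])
E
```

```text
(343, 488) [-29.   -0.6] 29.0 -178.8
(360, 488) [-33.9  -4. ] 34.2 -173.2
(368, 500) [-40.3   0.9] 40.3 178.7
(378, 494) [-41.2  -4.3] 41.4 -174.0
(375, 518) [-48.2   9.3] 49.1 169.1
[493.22604437  39.25484557  36.        ]
[423.20449372  -9.2879895   36.        ]
180 [[358.0, 509.0], [381.0, 489.0], [334.0, 499.0], [356.0, 480.0]]
177 [[354.0, 511.0], [378.0, 492.0], [330.0, 501.0], [354.0, 483.0]]
174 [[350.0, 513.0], [376.0, 495.0], [327.0, 502.0], [352.0, 485.0]]
[[ 30  37  37  27  18  66 111 123 197 250 251 240  94  25  77 127]
 [ 29  24  28  29  23  72 117 110 158 234 249 250 208  32  97 161]
 [ 27  34  29  31  24  71 119 112 137 219 249 253 241  30  78 121]
 [ 34  28  27  30  25  72 118 115 149 229 252 254 242  20  40  61]
 [ 30  32  27  31  23  71 119 117 133 181 218 228 203  28  25  26]
 [ 24  28  29  20  15  65 116 113 124 145 165 157 132  32  38  40]
 [ 21  19  13  16  59 136 178 180 132 157 208 159  63  25  47  41]
 [ 59  79 113 153 222 230 239 241 213 147 191 208 142  30  36  42]
 [224 226 232 237 251 245 232 231 202 131 152 232 190  23  33  32]
 [243 240 234 232 224 206 188 182 167 181 205 224 165  24  33  35]
 [198 194 188 183 174 168 164 166 179 216 228 210 139  44  36  33]
 [161 161 160 168 167 169 165 168 191 234 229 178 131  50  38  34]
 [163 165 167 169 170 170 171 170 187 219 196 158 117  45  33  33]
 [165 173 167 167 170 172 172 171 173 182 174 154  98  33  33  33]]
```

>>> send_rows(
  series=[
    {"ax": 0,"ay": 0,"az": -0.035,"dx": 0,"dy": 0.24,"dz": 0,"hand": 1},
    {"ax": 0,"ay": 0,"az": -0.035,"dx": 0,"dy": 0.24,"dz": 1,"hand": 1},
    {"ax": 0,"ay": 0,"az": -0.035,"dx": 0,"dy": 0.24,"dz": 2.5,"hand": 1},
    {"ax": 0,"ay": 0,"az": -0.035,"dx": 0,"dy": 0.24,"dz": 4,"hand": 1},
    {"ax": 0,"ay": 0,"az": -0.035,"dx": 0,"dy": 0.24,"dz": 5.5,"hand": 1},
    {"ax": 0,"ay": 0,"az": -0.035,"dx": 0,"dy": 0.24,"dz": 7,"hand": 1},
    {"ax": 0,"ay": 0,"az": -0.035,"dx": 0,"dy": 0.24,"dz": 8.5,"hand": 1},
    {"ax": 0,"ay": 0,"az": -0.035,"dx": 0,"dy": 0.24,"dz": 9.5,"hand": 1},
    {"ax": 0,"ay": 0,"az": -0.035,"dx": 0,"dy": 0.24,"dz": 9.5,"hand": 1},
    {"ax": 0,"ay": 0,"az": -0.035,"dx": 0,"dy": 0.24,"dz": 9.5,"hand": 1},
  ],
)

```text
clock: 45.9
eef_pos: [460.0, 10.4, 173.7]
tool_rot: [3.141, -0.0, 3.122]
force: [0.8, 1.0, -0.6]
width: 14.7
gripper_force: 59.4
```

```bash
python3 -c "
from h import *
to(459.6,10,152,3.12)"
```

```text
d [ 0.04 -0.05  2.17] turn [ 0.    -0.     0.002]  at [460.   10.4 173.7] rot [ 3.141 -0.     3.122] F [ 0.8  1.  -0.6] w 14.7 q7 0.77 t 45.9
```

Clear so far. Lowering to just below rim-contact height (TCP about 156.7).

>>> send_rows(
  series=[
    {"ax": 0,"ay": 0,"az": 0,"dx": 0,"dy": 0,"dz": 0.8,"hand": 1},
    {"ax": 0,"ay": 0,"az": 0,"dx": 0,"dy": 0,"dz": 1.4,"hand": 1},
    {"ax": 0,"ay": 0,"az": 0,"dx": 0,"dy": 0,"dz": 1.8,"hand": 1},
    {"ax": 0,"ay": 0,"az": 0,"dx": 0,"dy": 0,"dz": 2.1,"hand": 1},
    {"ax": 0,"ay": 0,"az": 0,"dx": 0,"dy": 0,"dz": 2.1,"hand": 1},
    {"ax": 0,"ay": 0,"az": 0,"dx": 0,"dy": 0,"dz": 2.1,"hand": 1},
  ],
)

```text
clock: 46.5
eef_pos: [459.8, 10.0, 152.7]
tool_rot: [-3.141, -0.0, 3.122]
force: [0.3, -0.5, -1.9]
width: 14.7
gripper_force: 59.3
```

>>> send_rows(
  series=[
    {"ax": 0,"ay": 0,"az": 0,"dx": 0,"dy": 0,"dz": 0.5,"hand": 1},
    {"ax": 0,"ay": 0,"az": 0,"dx": 0,"dy": 0,"dz": 0.9,"hand": 1},
    {"ax": 0,"ay": 0,"az": 0,"dx": 0,"dy": 0,"dz": 1.3,"hand": 1},
    {"ax": 0,"ay": 0,"az": 0,"dx": 0,"dy": 0,"dz": 1.5,"hand": 1},
    {"ax": 0,"ay": 0,"az": 0,"dx": 0,"dy": 0,"dz": 1.5,"hand": 1},
    {"ax": 0,"ay": 0,"az": 0,"dx": 0,"dy": 0,"dz": 1.5,"hand": 1},
  ],
)

```text
clock: 47.1
eef_pos: [459.9, 10.3, 138.5]
tool_rot: [-3.141, 0.0, 3.122]
force: [-2.7, -0.9, 10.2]
width: 14.5
gripper_force: 61.1
```

>>> send_rows(
  series=[
    {"ax": 0,"ay": 0,"az": -0.08,"dx": 0,"dy": 0,"dz": -0.05,"hand": 1},
    {"ax": 0,"ay": 0,"az": -0.16,"dx": 0,"dy": 0,"dz": -0.05,"hand": 1},
    {"ax": 0,"ay": 0,"az": -0.25,"dx": 0,"dy": 0,"dz": -0.05,"hand": 1},
    {"ax": 0,"ay": 0,"az": -0.34,"dx": 0,"dy": 0,"dz": -0.05,"hand": 1},
    {"ax": 0,"ay": 0,"az": -0.43,"dx": 0,"dy": 0,"dz": -0.05,"hand": 1},
    {"ax": 0,"ay": 0,"az": -0.52,"dx": 0,"dy": 0,"dz": -0.05,"hand": 1},
    {"ax": 0,"ay": 0,"az": -0.61,"dx": 0,"dy": 0,"dz": -0.05,"hand": 1},
    {"ax": 0,"ay": 0,"az": -0.67,"dx": 0,"dy": 0,"dz": 0,"hand": 1},
    {"ax": 0,"ay": 0,"az": -0.7,"dx": 0,"dy": 0,"dz": 0.05,"hand": 1},
    {"ax": 0,"ay": 0,"az": -0.7,"dx": 0,"dy": 0,"dz": 0.05,"hand": 1},
  ],
)

```text
clock: 48.1
eef_pos: [461.2, 11.3, 138.2]
tool_rot: [-3.141, 0.003, -2.461]
force: [-1.2, -0.1, 10.5]
width: 14.7
gripper_force: 61.1
```

```bash
python3 -c "
from h import *
print(read_state()['torque']);to(459.6,10,132.7,3.907)"
```

```text
[-0.15240447  0.32706712 -0.02867972]
d [0.2  0.   0.55] turn [-0.001  0.003 -0.085]  at [461.2  11.3 138.2] rot [-3.141e+00  3.000e-03 -2.461e+00] F [-1.2 -0.1 10.5] w 14.7 q7 1.26 t 48.1
```

>>> send_rows(
  series=[
    {"ax": 0,"ay": 0,"az": -0.04,"dx": 0,"dy": 0,"dz": 0.05,"hand": 1},
    {"ax": 0,"ay": 0,"az": -0.08,"dx": 0,"dy": 0,"dz": 0.1,"hand": 1},
    {"ax": 0,"ay": 0,"az": -0.09,"dx": 0,"dy": 0,"dz": 0.1,"hand": 1},
    {"ax": 0,"ay": 0,"az": -0.09,"dx": 0,"dy": 0,"dz": 0.1,"hand": 1},
  ],
)

```text
clock: 48.5
eef_pos: [461.3, 11.9, 137.5]
tool_rot: [-3.141, 0.004, -2.372]
force: [-0.6, 1.0, 11.6]
width: 14.5
gripper_force: 61.4
```

>>> send_rows(
  series=[
    {"ax": 0,"ay": 0,"az": -0.03,"dx": 0,"dy": 0,"dz": 0,"hand": 1},
    {"ax": 0,"ay": 0,"az": -0.06,"dx": 0,"dy": 0,"dz": 0,"hand": 1},
    {"ax": 0,"ay": 0,"az": -0.06,"dx": 0,"dy": 0,"dz": 0.05,"hand": 1},
    {"ax": 0,"ay": 0,"az": -0.06,"dx": 0,"dy": 0,"dz": 0.1,"hand": 1},
  ],
)

```text
clock: 48.9
eef_pos: [459.8, 10.2, 134.9]
tool_rot: [3.141, -0.0, -2.312]
force: [-0.2, 0.6, -1.3]
width: 14.9
gripper_force: 59.4
```

```bash
python3 -c "
from h import *
print(read_state()['torque']);to(460,10.2,132.7,3.92)"
```

```text
[-0.01578742 -0.05748219 -0.04043475]
d [-0.02 -0.01  0.22] turn [ 0.    -0.     0.051]  at [459.8  10.2 134.9] rot [ 3.141 -0.    -2.312] F [-0.2  0.6 -1.3] w 14.9 q7 1.38 t 48.9
```

It dropped into the notches. I'll seat it, then release and withdraw.

>>> send_rows(
  series=[
    {"ax": 0,"ay": 0,"az": 0,"dx": 0,"dy": 0,"dz": 0.2,"hand": 1},
    {"ax": 0,"ay": 0,"az": 0,"dx": 0,"dy": 0,"dz": 0.4,"hand": 1},
    {"ax": 0,"ay": 0,"az": 0,"dx": 0,"dy": 0,"dz": 0.4,"hand": 1},
    {"ax": 0,"ay": 0,"az": 0,"dx": 0,"dy": 0,"dz": 0.4,"hand": 1},
  ],
)

```text
clock: 49.3
eef_pos: [460.0, 10.2, 132.4]
tool_rot: [-3.14, -0.001, -2.312]
force: [-4.3, -2.2, 16.3]
width: 14.2
gripper_force: 62.0
```

>>> send_rows(
  series=[
    {"ax": 0,"ay": 0,"az": 0,"dx": 0,"dy": 0,"dz": -0.3,"hand": 0.4},
    {"ax": 0,"ay": 0,"az": 0,"dx": 0,"dy": 0,"dz": -0.3,"hand": 0.4},
    {"ax": 0,"ay": 0,"az": 0,"dx": 0,"dy": 0,"dz": -0.3,"hand": 0.4},
    {"ax": 0,"ay": 0,"az": 0,"dx": 0,"dy": 0,"dz": -0.3,"hand": 0.4},
    {"ax": 0,"ay": 0,"az": 0,"dx": 0,"dy": 0,"dz": -3,"hand": 0.4},
    {"ax": 0,"ay": 0,"az": 0,"dx": 0,"dy": 0,"dz": -7,"hand": 0.4},
    {"ax": 0,"ay": 0,"az": 0,"dx": 0,"dy": 0,"dz": -12,"hand": 0.4},
    {"ax": 0,"ay": 0,"az": 0,"dx": 0,"dy": 0,"dz": -16,"hand": 0.4},
    {"ax": 0,"ay": 0,"az": 0,"dx": 0,"dy": 0,"dz": -16,"hand": 0.4},
    {"ax": 0,"ay": 0,"az": 0,"dx": 0,"dy": 0,"dz": -16,"hand": 0.4},
  ],
)

```text
clock: 50.3
eef_pos: [460.1, 9.8, 291.6]
tool_rot: [-3.14, 0.0, -2.312]
force: [-0.0, -0.4, 0.2]
width: 51.6
gripper_force: 0.0
```

```bash
python3 -c "
from mos import *
to()
snap('side','z.png');snap('top','zt.png')
im=cv2.imread('pics/z.png')
cv2.imwrite('pics/zc.png',np.hstack([tile(im,290,230,65,False,400),tile(im,365,190,50,False,400)]))"
```

```text
d [0. 0. 0.] turn [-0.002  0.    -0.   ]  at [460.1   9.8 291.6] rot [-3.14   0.    -2.312] F [-0.  -0.4  0.2] w 51.6 q7 1.71 t 50.3
```

View pics/zc.png

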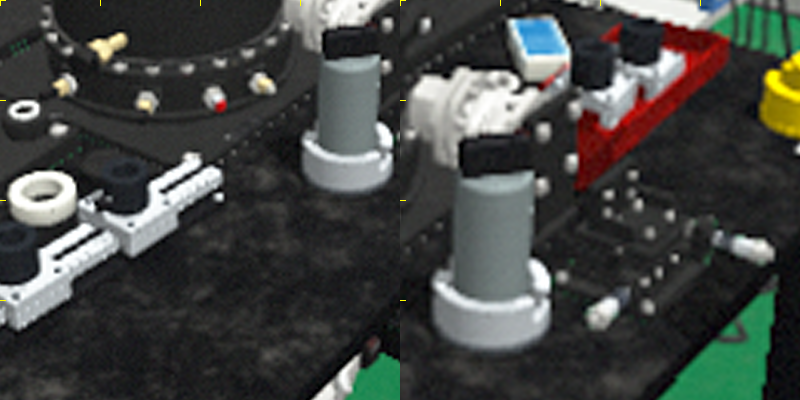

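The last picture shows both good carriers astride the rail at tile (125,210) and (20,270). Both bad ones stand upright in the tray at (605,80) and (650,60). The cover is down on the stand at (490,230). Handing in.

```bash
python3 -c "
from cell import finish_job
print(finish_job())"
```

```text
the job is handed in; nothing more can be done
None
```

The job is handed in, at about 50 s on the clock: carriers 1 and 2 failed the gauge and stand in the reject tray, carriers 3 and 4 passed and sit on the rail, and the gauge is back in its stand with the cover locked over it; no verdict was returned.

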